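# Load finished flasks, latch the carrier in the blow-out bay, give two shots of air

### The job

Stand every amber flask on the bench upright in a well of its own in the blue carrier, lowering each one gently onto the rubber pad without knocking any over. Then slide the loaded carrier along the bench into the bay, black grip last, until it is fully home and the orange spring catch clicks behind it. Finally give the flasks two shots of air: slide the valve's red grip to the end of its travel and let it spring back, twice. Leave the other things on the bench where they are.

Things in the scene. Friction and masses are not known exactly. Their poses are not given: they have to be found in the camera images.
- flask0: one of up to six identical amber glass flat-bottomed flasks standing on the bench: round bulb 60 mm across (widest 21 mm above the foot), flat foot 44 mm across, straight neck 24 mm across from 53 to 102 mm above the foot, with a lip 29 mm across at the top, 108 mm high in all, 60 to 90 g. Origin: centre of the foot's underside; z up the neck. May be absent (None)
- flask1: one of up to six identical amber glass flat-bottomed flasks standing on the bench: round bulb 60 mm across (widest 21 mm above the foot), flat foot 44 mm across, straight neck 24 mm across from 53 to 102 mm above the foot, with a lip 29 mm across at the top, 108 mm high in all, 60 to 90 g. Origin: centre of the foot's underside; z up the neck. May be absent (None)
- flask2: one of up to six identical amber glass flat-bottomed flasks standing on the bench: round bulb 60 mm across (widest 21 mm above the foot), flat foot 44 mm across, straight neck 24 mm across from 53 to 102 mm above the foot, with a lip 29 mm across at the top, 108 mm high in all, 60 to 90 g. Origin: centre of the foot's underside; z up the neck. May be absent (None)
- flask3: one of up to six identical amber glass flat-bottomed flasks standing on the bench: round bulb 60 mm across (widest 21 mm above the foot), flat foot 44 mm across, straight neck 24 mm across from 53 to 102 mm above the foot, with a lip 29 mm across at the top, 108 mm high in all, 60 to 90 g. Origin: centre of the foot's underside; z up the neck. May be absent (None)
- flask4: one of up to six identical amber glass flat-bottomed flasks standing on the bench: round bulb 60 mm across (widest 21 mm above the foot), flat foot 44 mm across, straight neck 24 mm across from 53 to 102 mm above the foot, with a lip 29 mm across at the top, 108 mm high in all, 60 to 90 g. Origin: centre of the foot's underside; z up the neck. May be absent (None)
- flask5: one of up to six identical amber glass flat-bottomed flasks standing on the bench: round bulb 60 mm across (widest 21 mm above the foot), flat foot 44 mm across, straight neck 24 mm across from 53 to 102 mm above the foot, with a lip 29 mm across at the top, 108 mm high in all, 60 to 90 g. Origin: centre of the foot's underside; z up the neck. May be absent (None)
- carrier: loose blue flask carrier, 0.45 to 0.75 kg empty: open-topped box 220 mm long (its x), 148 wide (its y), 75 high, walls 4 mm, divided into six square wells 68 mm wide, centres at x = -72, 0, +72 and y = -36, +36 mm from the origin. Origin: centre of its underside; z up. Its +x end goes first into the bay; a black grip block sticks out of its -x end
- grip (a point): centre of the carrier's black grip block (x = -168, y = 0, z = 62 mm in the carrier's frame, same axes). The block is 30 x 30 mm, from 31 to 81 mm above the bench, sides flat, 43 mm clear of the carrier's end wall
- pad: black rubber pad, 6 mm thick, on the floor of all six wells, fixed in the carrier (origin: centre of its underside, same axes). Its top is 10 mm above the carrier's underside, so wells are 65 mm deep and the neck of a seated flask stands out above the walls
- bay: blow-out bay fixed on the bench; no raised floor. Two rails 30 mm high guide the carrier (2.5 mm play a side); flared mouth at -x, reaching to x = -185 mm; at +x an end stop and air bar (gauge to 240 mm), whose two spray tubes run over the channel back to x = -84, 137 mm up. Origin: on the bench, where the carrier's origin is when fully home, axes then equal; +x = push direction. A carrier with its origin at x = -320 mm or less is clear of the bay
- catch (a joint): orange spring catch in the bay's -y rail at the open end: 0 = sprung out across the path, up to 0.014 m = pushed aside (bay -y). Its sloping nose reaches 10 mm into the channel; the carrier's corner and side push it aside (2.4 N + 0.3 N/mm) until its trailing edge has passed, then it clicks back behind that edge with 2.5 mm of play. Pushing through takes 5 to 15 N
- valve: hand slide valve for the shots of air, fixed on the bench: aluminium block 130 x 40 mm, 46 mm high, red grip on top. Origin: centre of its underside; +x is the direction in which the red grip is pushed
- purge (a joint): travel of the red grip of the slide valve, m: 0 = rest (spring holds it there), 0.035 = end of travel. Spring 2.8 N at rest, 6.6 N at the end; it springs back by itself when let go
- purge_grip (a point): centre of the red slide grip: 30 mm long (valve's x), 18 mm wide (valve's y), standing from 47 to 87 mm above the bench; this point is 69.5 mm above the bench and moves with the grip. Same axes as the valve
- frit_jar: closed green glass jar, 56 mm across, 75 mm high, may stand among the flasks; a bystander, not part of the job. Origin: on its underside
- paddle: graphite paddle with wooden handle, 240 mm long, lying behind the carrier; a bystander, not part of the job. Origin: on its underside
- polish_tin: red tin, 70 mm across, 50 mm high; a bystander, not part of the job. Origin: on its underside
- calipers: steel calipers, 150 mm long, lying flat; a bystander, not part of the job. Origin: on its underside
- cork_ring: cork ring, 90 mm across, 30 mm high; a bystander, not part of the job. Origin: on its underside
- rod_mug: white ceramic cup, 80 mm across, 100 mm high; a bystander, not part of the job. Origin: on its underside
Things that resemble listed ones, but are neither listed nor needed, are in the scene too. Leave any pink or turquoise look-alike of the flask2 alone.

How it is judged:
On the way, in this order (a step that is already met when the one before it is completed fails the run):
1. every flask stands in a well of the carrier (x of flask0 in the frame of carrier between -0.085 and 0.085 m and y of flask0 in the frame of carrier between -0.05 and 0.05 m and z of flask0 in the frame of carrier between 0.005 and 0.016 m and angle between each of flask0, flask1, flask2, flask3, flask4, flask5's own z axis and vertical below 0.25 rad and x of flask1 in the frame of carrier between -0.085 and 0.085 m and y of flask1 in the frame of carrier between -0.05 and 0.05 m and z of flask1 in the frame of carrier between 0.005 and 0.016 m and x of flask2 in the frame of carrier between -0.085 and 0.085 m and y of flask2 in the frame of carrier between -0.05 and 0.05 m and z of flask2 in the frame of carrier between 0.005 and 0.016 m and x of flask3 in the frame of carrier between -0.085 and 0.085 m and y of flask3 in the frame of carrier between -0.05 and 0.05 m and z of flask3 in the frame of carrier between 0.005 and 0.016 m and x of flask4 in the frame of carrier between -0.085 and 0.085 m and y of flask4 in the frame of carrier between -0.05 and 0.05 m and z of flask4 in the frame of carrier between 0.005 and 0.016 m and x of flask5 in the frame of carrier between -0.085 and 0.085 m and y of flask5 in the frame of carrier between -0.05 and 0.05 m and z of flask5 in the frame of carrier between 0.005 and 0.016 m), for 0.2 s.
2. the carrier, sliding in, pushes the spring catch aside (value of joint catch above 0.003 m and x of carrier in the frame of bay between -0.235 and -0.005 m).
3. the carrier is fully home with the catch clicked back behind it (x of carrier in the frame of bay between -0.006 and 0.004 m and y of carrier in the frame of bay between -0.006 and 0.006 m and z of carrier in the frame of bay below 0.004 m and angle between the x axis of carrier and the x axis of bay, either way round below 0.06 rad and value of joint catch below 0.002 m), for 0.2 s.
4. first shot: the red grip of the slide valve is at the end of its travel (value of joint purge above 0.031 m).
5. the red grip has sprung back (value of joint purge below 0.004 m).
6. second shot: the red grip is again at the end of its travel (value of joint purge above 0.031 m).
At the end, for the whole second after the job is handed in: every flask stands upright (within 0.25 rad) on the pad in a well; the carrier is home in the bay (within 6 mm along, 6 mm across, flat on the bench) with the catch closed behind it (joint under 2 mm); the slide valve is back at rest (under 4 mm); all at rest (all of step 1 and all of step 3 and value of joint purge below 0.004 m and linear speed of carrier below 0.02 m/s and linear speed of each of flask0, flask1, flask2, flask3, flask4, flask5 below 0.03 m/s); the robot touches nothing.
It fails at once if a flask is dropped or pushed hard onto the pad (over 25 N) (contact force between any of flask0, flask1, flask2, flask3, flask4, flask5 and pad above 25 N).
It fails at once if a flask is knocked over (angle between any of flask0, flask1, flask2, flask3, flask4, flask5's own z axis and vertical above 0.9 rad).
It fails at once if another thing on the bench is moved by more than 40 mm (distance of any of frit_jar, paddle, polish_tin, calipers, cork_ring, rod_mug from where it was at the start of the episode above 0.04 m).
Of flask0, flask1, flask2, flask3, flask4, flask5 only 4 to 6 are there at a start; the rules pass over those that are not, and their reading is None.
At some moment in a run one of flask0, flask1, flask2, flask3, flask4, flask5 may be knocked a few centimetres aside while the robot is not near it.
It also fails if it takes over 210 s, if anything falls off the work surface, if the arm or the gripper's body presses on something with over 40 N, if the wrist force passes 120 N, or if a joint passes its speed limit or range.

### The arm

A 6-joint arm with a two-finger parallel gripper is mounted at the origin on the work surface. World frame = base frame: x ahead of the robot, y to its left, z up, the work surface at z = 0. Lengths are in m, angles in rad, forces in N, time in s.
With the tool pointing down it reaches from about 0.35 to 0.95 m from the base axis. Payload 17.4 kg.
Tool frame: the origin (TCP) lies at the centre of the arm's flange, where the gripper is bolted on; the fingertips stand 186 mm ahead of it and the grasp point (between the pads) lies 167 mm ahead of it; x points along the fingers, z is the direction in which the jaws open and shut, and the axes are right-handed (so a half turn about x gives the same grasp; the last joint's range is limited). The gripper opens to 93 mm and grips with 3 to 60 N. Pads are 15 mm wide; open, the fingers measure 128 mm over their backs; the gripper's body (75 mm by 188 mm) begins 65 mm behind the grasp point.
Start: joints at [1.198, 0.116, 1.442, -0, 1.584, -0.038], TCP at [0.222, 0.638, 0.405] pointing down, gripper open.
Joint ranges: [-2.83, 2.83], [-0.83, 2.19], [0.07, 2.5], [-1.14, 4.28], [0.01, 3], [-2.97, 2.97]. Speed limits (rad/s): [1.89, 1.89, 2.22, 3.14, 3.14, 3.14].

### API

Orientations are given as a unit quaternion [w, x, y, z].
In Python, from workcell import ctrl, get_image, camera_params, workorder gives the robot as it stands.
- The arm moves only by the tool play_rows, never from a script. Its argument "commands" is a list of rows, each an object with "slide": the shift along the world's x, y, z in m, a list of three; "twist": the turn, a rotation vector about the world's x, y, z in degrees, a list of three; "grip": the opening, from 0 (shut) to 1 (fully open). A call has 1 to 5 rows; each row is the pose to reach, as a shift and turn from the pose commanded when the call began; what a row does not reach only later rows make up. A row lasts 1/8 s, in which the tool goes at most 62.5 mm and 10.7 degrees, less where a joint would pass 70% of its speed; a pose out of reach is approached as far as the arm can. A call with a gripper value outside its range is refused whole. The fingers move at their own pace and stop on an object; "force" is the grip in N (left out, the last holds). Time passes only in rows, so rows that repeat a pose let the fingers close. It gives the time, the measured TCP pose, the force and the opening at its end, in the units of the state.
- ctrl.sense(): the state, without advancing time (a new reading comes with each control period).
- get_image(name): name is "scene" or "top" or "wrist"; returns the picture (400x640x3 uint8, blue, green, red); there is no depth.
- camera_params(name): a dict with "fx", "fy", "cx", "cy" (pixels), "extrinsics" (4x4, takes a point from world to camera coordinates). Camera axes: x right, y up, looking along -z (the intrinsics and any distortion apply to the point x, -y, -z); pixel columns grow to the right and rows downward; lengths in m; the calibration is good to about 2 mm. The wrist camera is an equidistant fisheye: a pixel r from the principal point sees the ray r / f radians off the axis. A picture is of the moment at which its call begins: read the wrist's pose just before it. camera_params takes no time and is no camera call; for the wrist camera it gives the pose at the moment of the call.
- workorder.close_job(): hands the job in, once; it reports no verdict.
The state is a dict: "clock": time; "joint_positions": joint angles; "dq": joint speeds; "joint_efforts": joint torques, N m; "tool_pos": TCP position; "eef_rot": TCP orientation; "ft_force": force on the tool from outside, world axes, zero at the start; "moment": the same for the moment, N m; "grip_width": finger opening in m.
Only numpy, scipy, OpenCV 4.12 (cv2) and the standard library are available. Lean on these libraries where they do the work, as an engineer would, in place of code of your own. Each camera call takes 0.05 s, during which the arm holds its last target.

## Working session

There is one attempt and no reset: what is moved stays moved. The work goes in short steps, Python scripts to look and compute and a tool call to move; the robot and the scene stay as the last step left them, time stands still between calls to the robot, and variables do not carry over. Pictures are saved under pics/ and viewed, and the job is handed in when it is done.

Besides the shell and the picture viewer there is one more tool, called after "Call:" as name(argument=value, ...) on one line, values as JSON. play_rows: Moves the arm, as the interface text tells. Its arguments: {"type":"object","properties":{"commands":{"type":"array"},"force":{"type":"number"}},"required":["commands"]}

```bash
ls; mkdir -p pics; python3 - <<'E'
from workcell import ctrl,get_image,camera_params
import cv2
print(ctrl.sense())
for n in ["scene","top","wrist"]:
    cv2.imwrite(f"pics/{n}0.png",get_image(n)); print(n,camera_params(n))
E
```

```text
pics
{'clock': 0.0, 'joint_positions': array([ 1.19820522e+00,  1.16474911e-01,  1.44224235e+00, -1.40784166e-05,
        1.58399797e+00, -3.77896917e-02]), 'dq': array([-0.0011578 , -0.00021443,  0.00230904, -0.00054659, -0.00138534,
        0.00056638]), 'joint_efforts': array([ 1.57967148e-03, -7.21267462e+01, -6.22600651e+01,  7.80590717e-02,
        2.38251529e-02, -1.33841545e-04]), 'tool_pos': array([0.22180028, 0.63753079, 0.40402676]), 'eef_rot': array([ 0.57599131, -0.40992224,  0.57664973,  0.40947876]), 'ft_force': array([ 0.00355482,  0.82141873, -0.2975796 ]), 'moment': array([ 0.06184154, -0.05012362,  0.00522893]), 'grip_width': 0.09247997146516748}
scene {'fx': 371.055809798241, 'fy': 371.055809798241, 'cx': 315.9576120161055, 'cy': 205.35396317359496, 'extrinsics': array([[-0.85577711,  0.51722702,  0.01103347,  0.43659101],
       [-0.30370887, -0.51953778,  0.79864974,  0.09699418],
       [ 0.41881553,  0.68011521,  0.60169498, -1.53907892],
       [ 0.        ,  0.        ,  0.        ,  1.        ]])}
top {'fx': 478.86607107754895, 'fy': 478.86607107754895, 'cx': 327.87386336422406, 'cy': 192.30541647897152, 'extrinsics': array([[ 0.02962218, -0.99954518, -0.00565254,  0.02171283],
       [ 0.99324914,  0.02880013,  0.11236862, -0.54328473],
       [-0.11215472, -0.00894299,  0.99365051, -1.45949248],
       [ 0.        ,  0.        ,  0.        ,  1.        ]])}
wrist {'fx': 309.70691628693146, 'fy': 309.70691628693146, 'cx': 322.1680623751958, 'cy': 194.5991442821076, 'extrinsics': array([[ 0.32795615,  0.94469176, -0.00150051, -0.67377595],
       [-0.91184484,  0.31613711, -0.26190897,  0.0300566 ],
       [-0.24694888,  0.08726289,  0.96509141, -0.39118241],
       [ 0.        ,  0.        ,  0.        ,  1.        ]])}
```

View pics/top0.png

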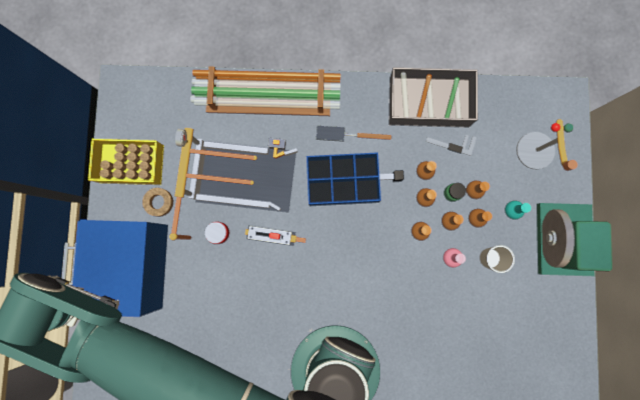

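View pics/scene0.png

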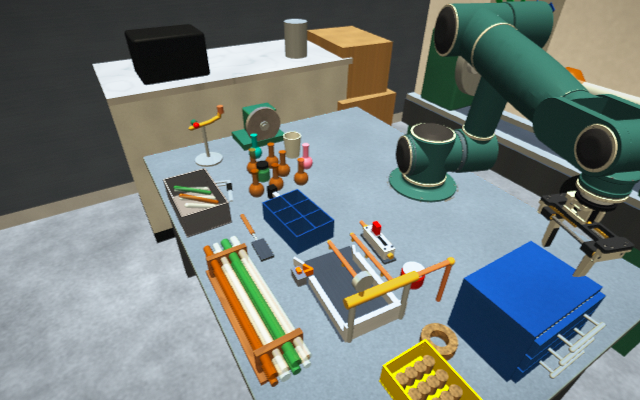

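View pics/wrist0.png

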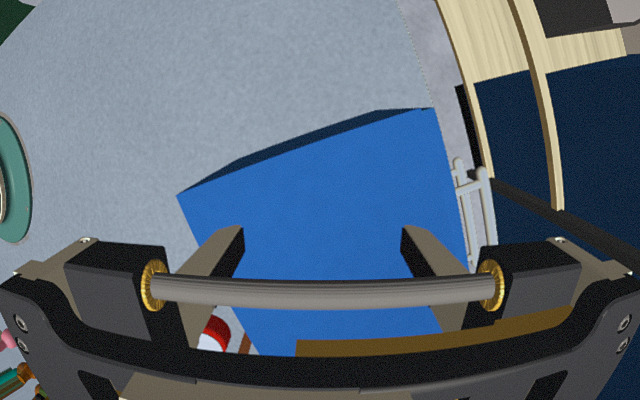

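```bash
python3 - <<'E'
import cv2
im=cv2.imread("pics/top0.png")
cv2.imwrite("pics/a.png",cv2.resize(im[140:280,290:550],None,fx=3,fy=3,interpolation=cv2.INTER_CUBIC))
cv2.imwrite("pics/b.png",cv2.resize(im[110:260,130:320],None,fx=4,fy=4,interpolation=cv2.INTER_CUBIC))
im=cv2.imread("pics/scene0.png")
cv2.imwrite("pics/c.png",cv2.resize(im[120:250,220:350],None,fx=4.5,fy=4.5,interpolation=cv2.INTER_CUBIC))
E
```

```text
(no output)
```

View pics/a.png

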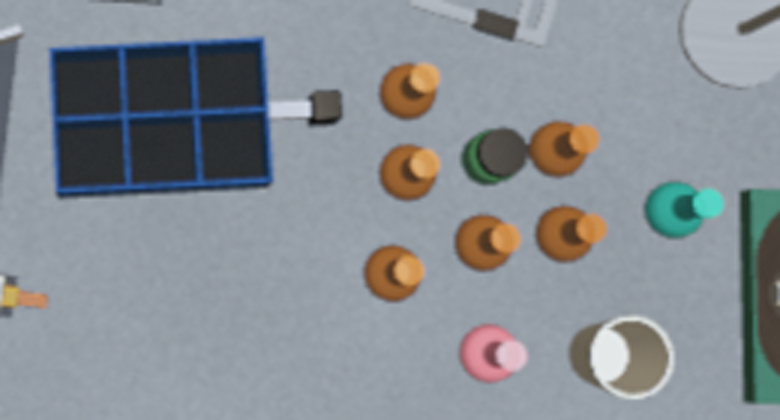

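View pics/b.png

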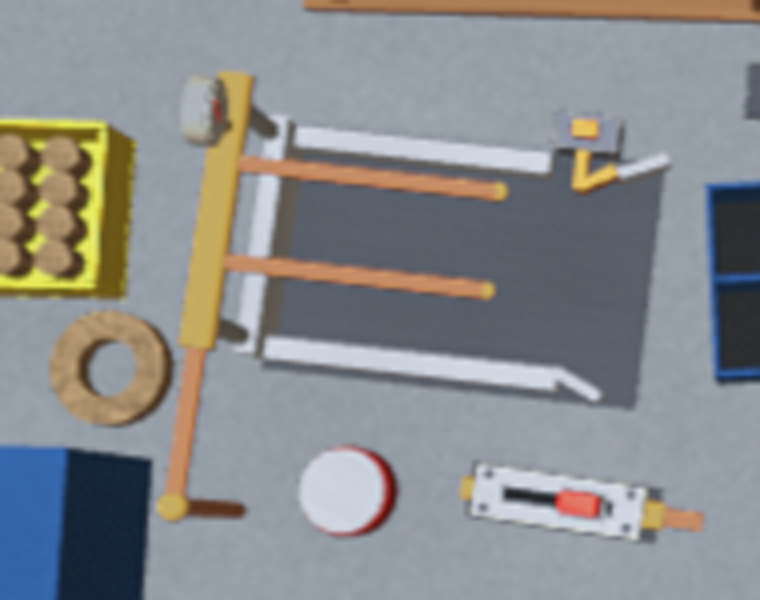

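View pics/c.png

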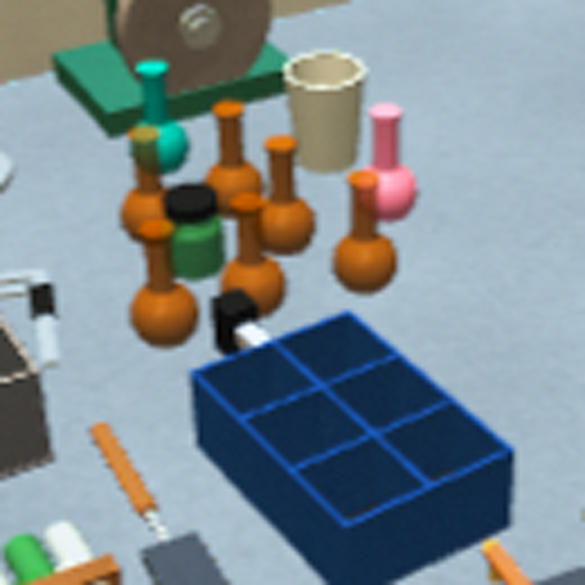

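```bash
cat > h.py <<'E'
import numpy as np,cv2
from workcell import ctrl,get_image,camera_params
def ray(n,u,v,P=None):
    P=P or camera_params(n)
    E=np.array(P['extrinsics']);R=E[:3,:3];t=E[:3,3]
    x=(u-P['cx'])/P['fx'];y=(v-P['cy'])/P['fy']
    if n=='wrist':
        r=np.hypot(x,y);s=np.sin(r)/r if r>1e-9 else 1
        d=np.array([x*s,-y*s,-np.cos(r)])
    else: d=np.array([x,-y,-1.])
    return -R.T@t,R.T@d
def at(n,u,v,z,P=None):
    o,d=ray(n,u,v,P);return o+d*(z-o[2])/d[2]
def proj(n,p,P=None):
    P=P or camera_params(n)
    E=np.array(P['extrinsics']);q=E[:3,:3]@np.asarray(p,float)+E[:3,3]
    x,y,w=q[0],-q[1],-q[2]
    if n=='wrist':
        r=np.hypot(x,y);th=np.arctan2(r,w);k=th/r if r>1e-9 else 1/w
        return np.array([P['cx']+P['fx']*x*k,P['cy']+P['fy']*y*k])
    return np.array([P['cx']+P['fx']*x/w,P['cy']+P['fy']*y/w])
def flasks(im):
    # amber blob, fit model: project lip + bulb outline
    h=cv2.cvtColor(im,cv2.COLOR_BGR2HSV)
    m=((h[...,0]>5)&(h[...,0]<18)&(h[...,1]>140)&(h[...,2]>60)).astype(np.uint8)
    return m
E
python3 - <<'E'
from h import *
im=cv2.imread('pics/top0.png')
a2=lambda x,y:(290+(x+.5)/3-.5,140+(y+.5)/3-.5)
lips=dict(A=(424,78),B=(424,164),C=(407,271),D=(505,239),E=(591,229),F=(584,139),pink=(511,356),turq=(708,204))
bul=dict(A=(408,91),B=(408,172),C=(393,273),D=(484,242),E=(565,233),F=(559,149),pink=(488,353),turq=(674,209))
for k in lips:
    print(k,at('top',*a2(*lips[k]),.108)[:2].round(4),at('top',*a2(*bul[k]),.024)[:2].round(4))
print('jar',at('top',*a2(502,153),.075).round(4))
for n,p in dict(tl=(52,48),tr=(263,40),br=(271,184),bl=(59,194)).items(): print(n,at('top',*a2(*p),.075)[:2].round(4))
print('grip',at('top',*a2(326,106),.081)[:2].round(4))
b2=lambda x,y:(130+(x+.5)/4-.5,110+(y+.5)/4-.5)
for n,p,z in [('railTopL',(300,137),.03),('railTopR',(550,162),.03),('railBotL',(265,348),.03),('railBotR',(558,378),.03),('tube1',(500,191),.137),('tube2',(488,290),.137),('vTL',(474,462),.046),('vTR',(648,488),.046),('vBR',(640,540),.046),('vBL',(469,517),.046),('red',(578,503),.087),('stopT',(286,118),.03),('stopB',(252,350),.03)]:
    print(n,at('top',*b2(*p),z)[:2].round(4))
E
```

```text
A [ 0.622  -0.2663] [ 0.6225 -0.2671]
B [ 0.5365 -0.2668] [ 0.5373 -0.2676]
C [ 0.4312 -0.2508] [ 0.4321 -0.2529]
D [ 0.4652 -0.346 ] [ 0.4668 -0.3466]
E [ 0.4774 -0.4298] [ 0.4786 -0.4301]
F [ 0.5658 -0.4236] [ 0.5659 -0.4244]
pink [ 0.3522 -0.3517] [ 0.3532 -0.3507]
turq [ 0.5052 -0.5441] [ 0.5067 -0.5429]
jar [ 0.5537 -0.3518  0.075 ]
tl [0.6478 0.1041]
tr [ 0.6622 -0.1098]
br [ 0.5156 -0.1204]
bl [0.4994 0.0919]
grip [ 0.5954 -0.1737]
railTopL [0.6849 0.4308]
railTopR [0.6705 0.2327]
railBotL [0.517  0.4482]
railBotR [0.5003 0.219 ]
tube1 [0.6267 0.2531]
tube2 [0.5537 0.2584]
vTL [0.4326 0.2783]
vTR [0.4167 0.1445]
vBR [0.3771 0.1491]
vBL [0.3907 0.2801]
red [0.403  0.1926]
stopT [0.6998 0.4427]
stopB [0.5152 0.4583]
```

```bash
cat >> h.py <<'E'
from scipy.optimize import minimize
def fit_carrier(im,x0,n='top'):
    P=camera_params(n)
    f=im.astype(np.float32);b=f[...,0]-np.maximum(f[...,1],f[...,2])
    b=cv2.GaussianBlur(b,(0,0),.8)
    L=[]
    s=np.linspace(0,1,60)
    for y in (-72,0,72):
        for t in s: L.append((-108+216*t,y))
    for x in (-108,-36,36,108):
        for t in s: L.append((x,-72+144*t))
    L=np.array(L)/1000
    def c(p):
        ca,sa=np.cos(p[2]),np.sin(p[2])
        X=p[0]+ca*L[:,0]-sa*L[:,1];Y=p[1]+sa*L[:,0]+ca*L[:,1]
        E=np.array(P['extrinsics']);q=E[:3,:3]@np.stack([X,Y,0*X+.075])+E[:3,3:]
        u=P['cx']+P['fx']*q[0]/-q[2];v=P['cy']-P['fy']*q[1]/-q[2]
        return -float(cv2.remap(b,u.astype(np.float32)[None],v.astype(np.float32)[None],cv2.INTER_LINEAR).mean())
    S=np.array(x0)+np.vstack([np.zeros(3),np.diag([.004,.004,.03])])
    r=minimize(c,x0,method='Nelder-Mead',options=dict(initial_simplex=S,xatol=1e-5,fatol=1e-4))
    return r.x,r.fun
def wells(p):
    ca,sa=np.cos(p[2]),np.sin(p[2])
    return {(i,j):(p[0]+ca*i*.072-sa*j*.036,p[1]+sa*i*.072+ca*j*.036) for i in(-1,0,1) for j in(-1,1)}
E
python3 - <<'E'
from h import *
from scipy.spatial.transform import Rotation as Ro
im=cv2.imread('pics/top0.png')
p,f=fit_carrier(im,[.5812,-.0086,np.radians(94.1)]);print(p.round(4),np.degrees(p[2]),f)
for k,v in wells(p).items(): print(k,np.round(v,4))
for n in ('scene',):
    q,f=fit_carrier(cv2.imread('pics/scene0.png'),p,n);print(n,q.round(4),np.degrees(q[2]),f)
s=ctrl.sense();q=s['eef_rot'];print(Ro.from_quat([q[1],q[2],q[3],q[0]]).as_matrix().round(3))
E_=np.array(camera_params('wrist')['extrinsics']);print('cam',(-E_[:3,:3].T@E_[:3,3]).round(3))
h=cv2.cvtColor(im,cv2.COLOR_BGR2HSV)
m=((h[...,0]>5)&(h[...,0]<20)&(h[...,1]>120)&(h[...,2]>185)).astype(np.uint8)
n,l,st,c=cv2.connectedComponentsWithStats(m)
for i in range(1,n):
    if st[i,4]>20 and 400<c[i][0]<500 and c[i][1]>140: print(st[i,4],c[i].round(1),at('top',*c[i],.108)[:2].round(4))
E
```

```text
[ 0.5829 -0.0072  1.6499] 94.53355012626712 -44.36924362182617
(-1, -1) [ 0.6245 -0.0761]
(-1, 1) [ 0.5527 -0.0818]
(0, -1) [ 0.6188 -0.0043]
(0, 1) [ 0.547 -0.01 ]
(1, -1) [0.6131 0.0674]
(1, 1) [0.5414 0.0618]
scene [ 0.5839 -0.0055  1.6475] 94.39243342408558 -58.41901397705078
[[-0.    -0.944  0.329]
 [-0.001  0.329  0.944]
 [-1.    -0.    -0.001]]
cam [0.152 0.661 0.384]
62 [430.9 165.4] [ 0.6227 -0.2659]
61 [484.3 185.8] [ 0.5665 -0.4236]
64 [431.  194.1] [ 0.5371 -0.2667]
61 [486.9 215.7] [ 0.4784 -0.4306]
64 [457.9 219. ] [ 0.4662 -0.3459]
68 [425.9 229.8] [ 0.4319 -0.2525]
```

Call:
play_rows(commands=[{"slide": [0.017,-0.053,0],"twist": [0,0,-7.1],"grip": 0.54},{"slide": [0.034,-0.106,0],"twist": [0,0,-14.2],"grip": 0.54},{"slide": [0.052,-0.159,0],"twist": [0,0,-21.2],"grip": 0.54},{"slide": [0.069,-0.212,0],"twist": [0,0,-28.3],"grip": 0.54},{"slide": [0.086,-0.265,0],"twist": [0,0,-35.4],"grip": 0.54}], force=12)

```text
clock: 0.78
tool_pos: [0.3079, 0.3708, 0.4046]
eef_rot: [0.674, -0.214, 0.674, 0.214]
ft_force: [1.1, -0.1, 0.6]
grip_width: 0.051
```

Call:
play_rows(commands=[{"slide": [0.017,-0.053,0],"twist": [0,0,-7.1],"grip": 0.54},{"slide": [0.034,-0.106,0],"twist": [0,0,-14.2],"grip": 0.54},{"slide": [0.052,-0.159,0],"twist": [0,0,-21.2],"grip": 0.54},{"slide": [0.069,-0.212,0],"twist": [0,0,-28.3],"grip": 0.54},{"slide": [0.086,-0.265,0],"twist": [0,0,-35.4],"grip": 0.54}])

```text
clock: 1.4
tool_pos: [0.3938, 0.1057, 0.4048]
eef_rot: [0.707, 0.001, 0.707, -0.001]
ft_force: [0.4, 1.6, 0.1]
grip_width: 0.0499
```

Call:
play_rows(commands=[{"slide": [0.017,-0.053,0],"twist": [0,0,0],"grip": 0.54},{"slide": [0.034,-0.106,0],"twist": [0,0,0],"grip": 0.54},{"slide": [0.052,-0.159,0],"twist": [0,0,0],"grip": 0.54},{"slide": [0.069,-0.212,0],"twist": [0,0,0],"grip": 0.54},{"slide": [0.086,-0.265,0],"twist": [0,0,0],"grip": 0.54}])

```text
clock: 2.02
tool_pos: [0.4799, -0.1595, 0.4047]
eef_rot: [0.707, 0.0, 0.707, -0.0]
ft_force: [0.8, -0.1, 1.2]
grip_width: 0.0503
```

Call:
play_rows(commands=[{"slide": [0.036,-0.027,0],"twist": [0,0,0],"grip": 0.54},{"slide": [0.072,-0.054,0],"twist": [0,0,0],"grip": 0.54},{"slide": [0.108,-0.08,0],"twist": [0,0,0],"grip": 0.54},{"slide": [0.1427,-0.1065,0],"twist": [0,0,0],"grip": 0.54},{"slide": [0.1427,-0.1065,-0.02],"twist": [0,0,0],"grip": 0.54}])

```text
clock: 2.65
tool_pos: [0.624, -0.2654, 0.3841]
eef_rot: [0.707, 0.0, 0.707, -0.0]
ft_force: [0.5, 0.7, -1.2]
grip_width: 0.0502
```

```bash
python3 - <<'E'
from h import *
print(ctrl.sense()['tool_pos'])
P=camera_params('wrist');im=get_image('wrist')
F=dict(A=(.6226,-.266),B=(.537,-.267),C=(.4319,-.252),D=(.4662,-.3462),E=(.4784,-.4303),F=(.5663,-.424))
for k,v in F.items():
    u=proj('wrist',[*v,.108],P);print(k,u.round(1))
    if 0<u[0]<640 and 0<u[1]<400: cv2.circle(im,tuple(int(round(t)) for t in u),2,(255,255,0),-1)
for k,v in wells([.583,-.0067,np.radians(94.47)]).items():
    u=proj('wrist',[*v,.01],P)
    cv2.circle(im,tuple(int(round(t)) for t in u),2,(255,255,0),-1)
cv2.imwrite('pics/w1.png',im);cv2.imwrite('pics/t1.png',get_image('top'))
E
```

```text
[ 0.62402493 -0.26541477  0.38408895]
A [322.2 198.1]
B [226.  199.1]
C [127.7 183.9]
D [170.9 272.4]
E [196.2 335.8]
F [270.2 338.2]
```

View pics/w1.png

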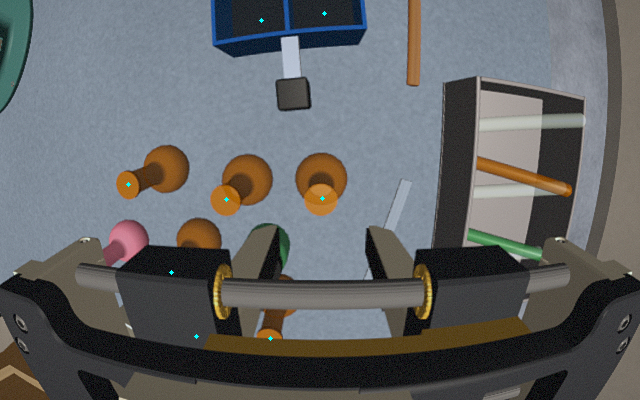

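View pics/t1.png

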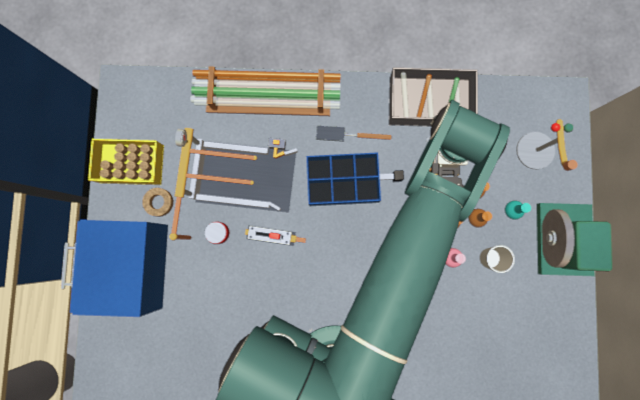

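Call:
play_rows(commands=[{"slide": [-0.001,-0.0005,-0.05],"twist": [0,0,0],"grip": 0.54},{"slide": [-0.001,-0.0005,-0.1],"twist": [0,0,0],"grip": 0.54},{"slide": [-0.001,-0.0005,-0.129],"twist": [0,0,0],"grip": 0.54},{"slide": [-0.001,-0.0005,-0.129],"twist": [0,0,0],"grip": 0.54},{"slide": [-0.001,-0.0005,-0.129],"twist": [0,0,0],"grip": 0.2}])

```text
clock: 3.38
tool_pos: [0.6215, -0.2643, 0.2579]
eef_rot: [0.708, -0.001, 0.706, -0.0]
ft_force: [0.8, -0.4, 0.2]
grip_width: 0.0443
```

Call:
play_rows(commands=[{"slide": [0,0,0],"twist": [0,0,0],"grip": 0.15},{"slide": [0,0,0],"twist": [0,0,0],"grip": 0.15},{"slide": [0,0,0],"twist": [0,0,0],"grip": 0.15},{"slide": [0,0,0],"twist": [0,0,0],"grip": 0.15}])

```text
clock: 3.88
tool_pos: [0.6218, -0.2646, 0.2573]
eef_rot: [0.708, -0.0, 0.706, -0.0]
ft_force: [1.5, 0.1, 6.7]
grip_width: 0.0281
```

```bash
python3 - <<'E'
from h import *
s=ctrl.sense();print(s['tool_pos'],s['grip_width'],s['ft_force'])
cv2.imwrite('pics/w2.png',get_image('wrist'));cv2.imwrite('pics/s2.png',get_image('scene')[60:260,200:460].repeat(3,0).repeat(3,1))
E
```

```text
[ 0.62180095 -0.2645839   0.25725475] 0.028109319969635494 [1.53963719 0.05890927 6.74528336]
```

View pics/w2.png

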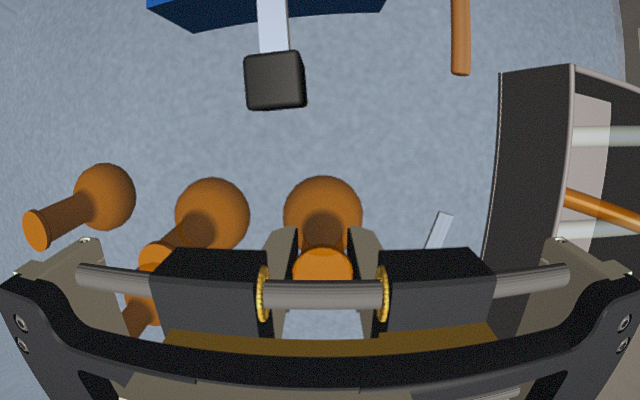

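View pics/s2.png

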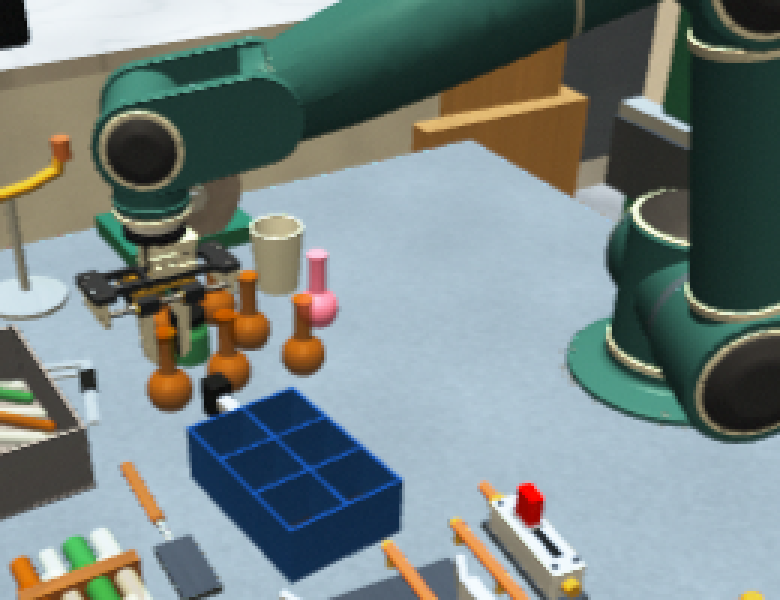

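Call:
play_rows(commands=[{"slide": [0,0,0],"twist": [0,0,0],"grip": 0.5},{"slide": [0,0,0],"twist": [0,0,0],"grip": 0.5},{"slide": [0,-0.001,-0.0042],"twist": [0,0,0],"grip": 0.5},{"slide": [0,-0.001,-0.0042],"twist": [0,0,0],"grip": 0.5},{"slide": [0,-0.001,-0.0042],"twist": [0,0,0],"grip": 0.5}])

```text
clock: 4.6
tool_pos: [0.6215, -0.2655, 0.2514]
eef_rot: [0.707, -0.0, 0.707, 0.0]
ft_force: [-0.4, 0.7, -0.4]
grip_width: 0.0466
```

Call:
play_rows(commands=[{"slide": [0,0,0],"twist": [0,0,0],"grip": 0.15},{"slide": [0,0,0],"twist": [0,0,0],"grip": 0.15},{"slide": [0,0,0],"twist": [0,0,0],"grip": 0.15},{"slide": [0,0,0],"twist": [0,0,0],"grip": 0.15},{"slide": [0,0,0],"twist": [0,0,0],"grip": 0.15}])

```text
clock: 5.22
tool_pos: [0.6215, -0.2655, 0.2516]
eef_rot: [0.707, -0.0, 0.707, 0.0]
ft_force: [-1.6, 0.2, 0.8]
grip_width: 0.0284
```

```bash
python3 - <<'E'
from h import *
s=ctrl.sense();print(s['tool_pos'],s['grip_width'],s['ft_force'])
E
```

```text
[ 0.62153002 -0.26546039  0.25159466] 0.02839995570162136 [-1.56246113  0.22951841  0.77765119]
```

Call:
play_rows(commands=[{"slide": [0,0,0],"twist": [0,0,0],"grip": 0.5},{"slide": [0,0,0],"twist": [0,0,0],"grip": 0.5},{"slide": [0,0,0.01],"twist": [0,0,0],"grip": 0.5},{"slide": [0,0,0.01],"twist": [0,0,0],"grip": 0.5},{"slide": [0,0,0.01],"twist": [0,0,0],"grip": 0.5}])

```text
clock: 5.85
tool_pos: [0.6215, -0.2655, 0.2617]
eef_rot: [0.707, -0.0, 0.707, 0.0]
ft_force: [-0.6, 0.3, 1.1]
grip_width: 0.0463
```

Call:
play_rows(commands=[{"slide": [0,0,0],"twist": [0,0,0],"grip": 0.2},{"slide": [0,0,0],"twist": [0,0,0],"grip": 0.2},{"slide": [0,0,0],"twist": [0,0,0],"grip": 0.2},{"slide": [0,0,0],"twist": [0,0,0],"grip": 0.2},{"slide": [0,0,0],"twist": [0,0,0],"grip": 0.2}])

```text
clock: 6.48
tool_pos: [0.6215, -0.2655, 0.2615]
eef_rot: [0.707, -0.0, 0.707, 0.0]
ft_force: [-0.3, -0.8, -0.6]
grip_width: 0.0282
```

Call:
play_rows(commands=[{"slide": [0,0,0.01],"twist": [0,0,0],"grip": 0.2},{"slide": [0,0,0.02],"twist": [0,0,0],"grip": 0.2},{"slide": [0,0,0.03],"twist": [0,0,0],"grip": 0.2}])

```text
clock: 6.85
tool_pos: [0.6216, -0.2655, 0.2928]
eef_rot: [0.707, -0.0, 0.707, -0.0]
ft_force: [0.5, -0.7, -0.9]
grip_width: 0.0283
```

```bash
python3 - <<'E'
from h import *
s=ctrl.sense();print(s['tool_pos'],s['grip_width'],s['ft_force'])
cv2.imwrite('pics/w3.png',get_image('wrist'));cv2.imwrite('pics/s3.png',get_image('scene')[120:210,210:310].repeat(6,0).repeat(6,1))
E
```

```text
[ 0.62155647 -0.26548244  0.29276348] 0.028343532418699944 [ 0.46153187 -0.70736911 -0.93168651]
```

View pics/w3.png

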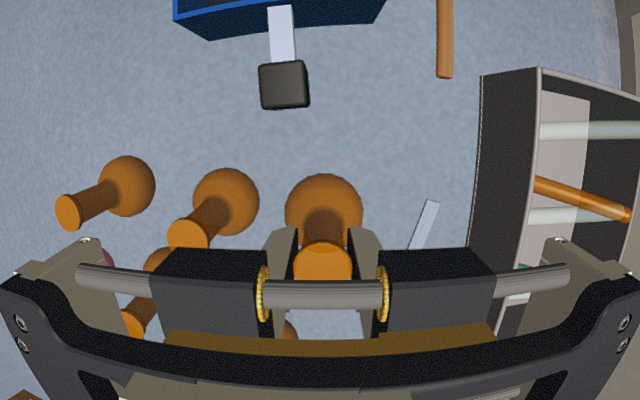

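View pics/s3.png

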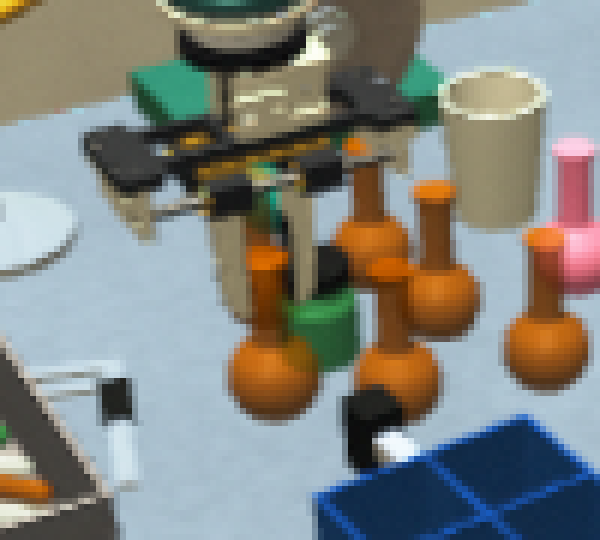

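Call:
play_rows(commands=[{"slide": [0,0,0.03],"twist": [0,0,0],"grip": 0.2},{"slide": [0,0,0.07],"twist": [0,0,0],"grip": 0.2},{"slide": [0,0.01,0.1],"twist": [0,0,0],"grip": 0.2},{"slide": [0,0.03,0.112],"twist": [0,0,0],"grip": 0.2},{"slide": [0,0.06,0.112],"twist": [0,0,0],"grip": 0.2}])

```text
clock: 7.58
tool_pos: [0.6214, -0.2045, 0.4037]
eef_rot: [0.707, 0.0, 0.707, -0.0]
ft_force: [0.1, 0.2, -1.5]
grip_width: 0.0287
```

Call:
play_rows(commands=[{"slide": [-0.001,0.04,0],"twist": [0,0,0],"grip": 0.2},{"slide": [-0.003,0.085,0],"twist": [0,0,0],"grip": 0.2},{"slide": [-0.005,0.13,0],"twist": [0,0,0],"grip": 0.2},{"slide": [-0.007,0.175,0],"twist": [0,0,0],"grip": 0.2},{"slide": [-0.008,0.215,0],"twist": [0,0,0],"grip": 0.2}])

```text
clock: 8.2
tool_pos: [0.6129, 0.0119, 0.4024]
eef_rot: [0.707, -0.0, 0.708, 0.0]
ft_force: [0.0, -0.4, -0.6]
grip_width: 0.0285
```

Call:
play_rows(commands=[{"slide": [0,0.03,0],"twist": [0,0,0],"grip": 0.2},{"slide": [0,0.05,0],"twist": [0,0,0],"grip": 0.2},{"slide": [0,0.0584,0],"twist": [0,0,0],"grip": 0.2},{"slide": [0,0.0584,0],"twist": [0,0,0],"grip": 0.2},{"slide": [0,0.0584,0],"twist": [0,0,0],"grip": 0.2}])

```text
clock: 8.82
tool_pos: [0.6136, 0.0672, 0.4035]
eef_rot: [0.707, 0.0, 0.707, -0.0]
ft_force: [-0.3, 0.9, -1.1]
grip_width: 0.0281
```

```bash
python3 - <<'E'
from h import *
s=ctrl.sense();print(s['tool_pos'],s['grip_width'],s['ft_force'])
P=camera_params('wrist');im=get_image('wrist')
for k,v in wells([.583,-.0067,np.radians(94.47)]).items():
  for z in (.01,):
    u=proj('wrist',[*v,z],P);print(k,u.round(0))
    if 0<u[0]<640 and 0<u[1]<400:cv2.circle(im,tuple(int(round(t)) for t in u),2,(255,255,0),-1)
ca=np.radians(94.47)
R=np.array([[np.cos(ca),-np.sin(ca)],[np.sin(ca),np.cos(ca)]])
pts=[]
for x,y in [(-.11,-.074),(.11,-.074),(.11,.074),(-.11,.074)]:
    q=R@[x,y]+[.583,-.0067];u=proj('wrist',[*q,.075],P);print(u.round(1))
    cv2.circle(im,tuple(int(round(t)) for t in u),2,(0,255,255),-1)
cv2.imwrite('pics/w4.png',im);cv2.imwrite('pics/s4.png',get_image('scene')[80:280,200:460].repeat(3,0).repeat(3,1))
E
```

```text
[0.61357828 0.06718259 0.40345821] 0.02806125176723647 [-0.27874815  0.93219895 -1.11223531]
(-1, -1) [331. 274.]
(-1, 1) [280. 277.]
(0, -1) [327. 226.]
(0, 1) [272. 230.]
(1, -1) [323. 171.]
(1, 1) [265. 176.]
[364.7 322.5]
[358.3 143.3]
[215.5 156.1]
[248.9 327.8]
```

View pics/w4.png

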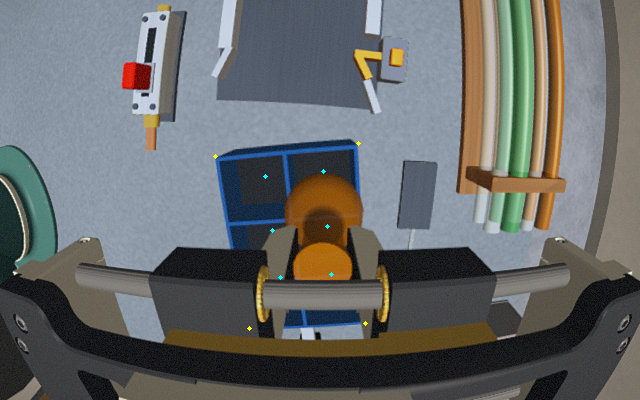

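View pics/s4.png

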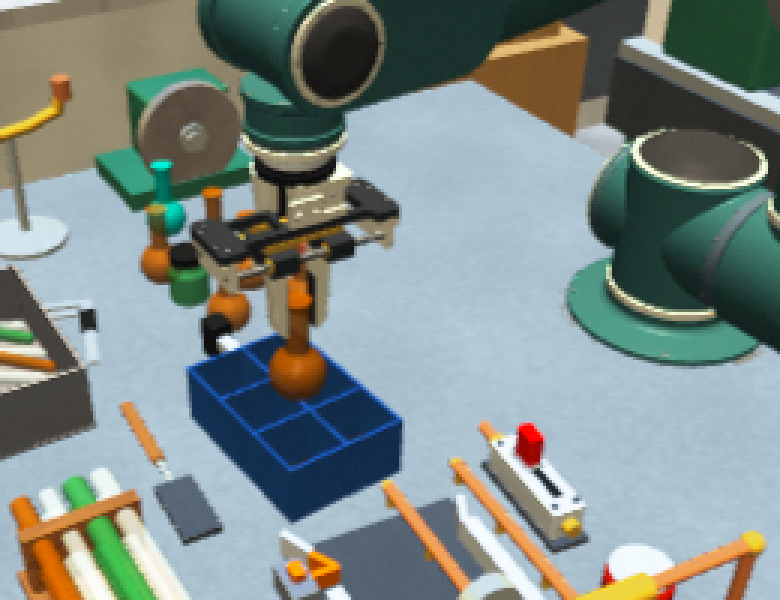

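Call:
play_rows(commands=[{"slide": [0,0.0007,-0.025],"twist": [0,0,0],"grip": 0.2},{"slide": [0,0.0007,-0.05],"twist": [0,0,0],"grip": 0.2},{"slide": [0,0.0007,-0.075],"twist": [0,0,0],"grip": 0.2},{"slide": [0,0.0007,-0.1],"twist": [0,0,0],"grip": 0.2},{"slide": [0,0.0007,-0.115],"twist": [0,0,0],"grip": 0.2}])

```text
clock: 9.55
tool_pos: [0.6134, 0.0682, 0.2873]
eef_rot: [0.707, 0.0, 0.707, -0.0]
ft_force: [-0.2, 0.6, -0.6]
grip_width: 0.0281
```

Call:
play_rows(commands=[{"slide": [0,0,-0.006],"twist": [0,0,0],"grip": 0.2},{"slide": [0,0,-0.01],"twist": [0,0,0],"grip": 0.2},{"slide": [0,0,-0.013],"twist": [0,0,0],"grip": 0.2},{"slide": [0,0,-0.015],"twist": [0,0,0],"grip": 0.2},{"slide": [0,0,-0.016],"twist": [0,0,0],"grip": 0.2}])

```text
clock: 10.18
tool_pos: [0.6135, 0.0686, 0.2727]
eef_rot: [0.707, -0.0, 0.707, 0.0]
ft_force: [-0.1, 0.2, 0.1]
grip_width: 0.0283
```

```bash
python3 - <<'E'
from h import *
s=ctrl.sense();print(s['tool_pos'],s['grip_width'],s['ft_force'],s['moment'])
cv2.imwrite('pics/w5.png',get_image('wrist'))
E
```

```text
[0.61352941 0.06864925 0.27269824] 0.028295408268996982 [-0.05430985  0.20976922  0.05331339] [-0.06214676  0.06372209 -0.01372716]
```

View pics/w5.png

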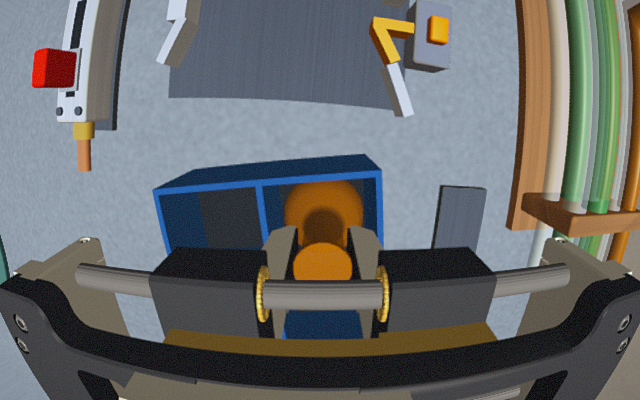

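Call:
play_rows(commands=[{"slide": [0,0,-0.0004],"twist": [0,0,0],"grip": 0.2},{"slide": [0,0,-0.0008],"twist": [0,0,0],"grip": 0.2},{"slide": [0,0,-0.001],"twist": [0,0,0],"grip": 0.2},{"slide": [0,0,-0.001],"twist": [0,0,0],"grip": 0.2},{"slide": [0,0,-0.001],"twist": [0,0,0],"grip": 0.5}])

```text
clock: 10.85
tool_pos: [0.6135, 0.0686, 0.2716]
eef_rot: [0.707, -0.0, 0.707, 0.0]
ft_force: [-0.1, 0.7, -0.6]
grip_width: 0.0343
```

Call:
play_rows(commands=[{"slide": [0,0,0],"twist": [0,0,0],"grip": 0.5},{"slide": [0,0,0],"twist": [0,0,0],"grip": 0.5},{"slide": [0,0,0],"twist": [0,0,0],"grip": 0.5},{"slide": [0,0,0.03],"twist": [0,0,0],"grip": 0.5},{"slide": [0,0,0.08],"twist": [0,0,0],"grip": 0.5}])

```text
clock: 11.48
tool_pos: [0.6133, 0.0686, 0.3509]
eef_rot: [0.706, -0.0, 0.708, 0.0]
ft_force: [0.8, -0.8, 0.3]
grip_width: 0.0465
```

```bash
python3 - <<'E'
from h import *
s=ctrl.sense();print(s['tool_pos'],s['grip_width'],s['ft_force'],s['clock'])
cv2.imwrite('pics/w6.png',get_image('wrist'));im=get_image('scene');cv2.imwrite('pics/s6.png',im[80:280,200:460].repeat(3,0).repeat(3,1));cv2.imwrite('pics/t6.png',get_image('top'))
E
```

```text
[0.6132876  0.06857994 0.35085315] 0.046492940225060474 [ 0.80034145 -0.81261706  0.30635677] 11.475
```

View pics/s6.png

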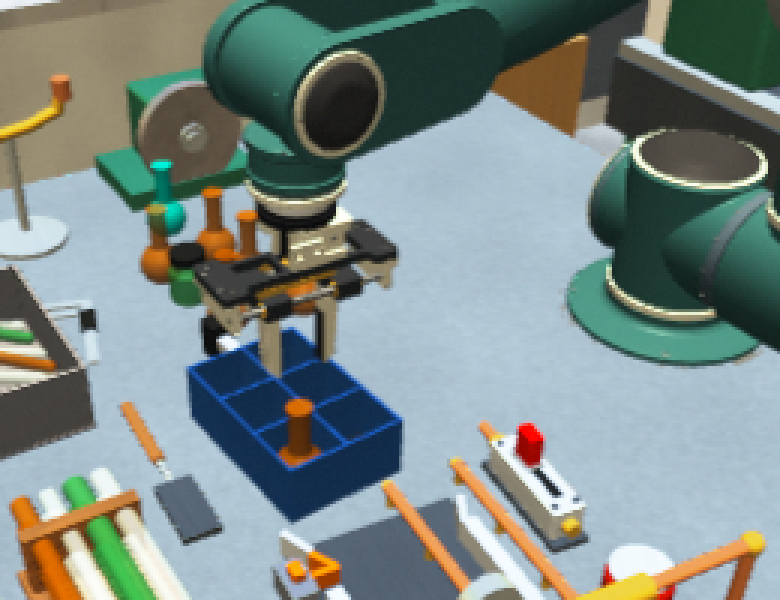

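View pics/t6.png

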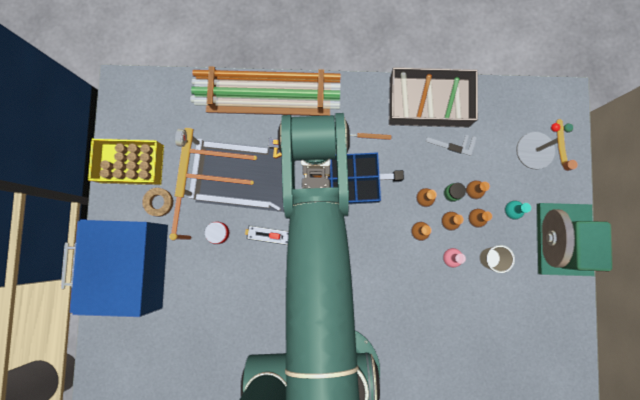

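```bash
cat >> h.py <<'E'
def lips(im,box=(400,500,140,245)):
    h=cv2.cvtColor(im,cv2.COLOR_BGR2HSV)
    m=((h[...,0]>5)&(h[...,0]<20)&(h[...,1]>120)&(h[...,2]>185)).astype(np.uint8)
    n,l,st,c=cv2.connectedComponentsWithStats(m)
    return [(st[i,4],at('top',*c[i],.108)[:2].round(4)) for i in range(1,n) if st[i,4]>15 and box[0]<c[i][0]<box[1] and box[2]<c[i][1]<box[3]]
E
python3 -c "
from h import *
im=cv2.imread('pics/t6.png')
for l in lips(im): print(l)"
```

```text
(np.int32(61), array([ 0.5665, -0.4236]))
(np.int32(65), array([ 0.5369, -0.2669]))
(np.int32(62), array([ 0.4785, -0.4304]))
(np.int32(64), array([ 0.4662, -0.3459]))
(np.int32(69), array([ 0.4321, -0.2524]))
```

Call:
play_rows(commands=[{"slide": [-0.008,-0.035,0.03],"twist": [0,0,0],"grip": 0.54},{"slide": [-0.02,-0.09,0.05],"twist": [0,0,0],"grip": 0.54},{"slide": [-0.033,-0.145,0.05],"twist": [0,0,0],"grip": 0.54},{"slide": [-0.045,-0.2,0.05],"twist": [0,0,0],"grip": 0.54},{"slide": [-0.058,-0.255,0.05],"twist": [0,0,0],"grip": 0.54}])

```text
clock: 12.25
tool_pos: [0.5548, -0.188, 0.4006]
eef_rot: [0.707, -0.0, 0.707, 0.0]
ft_force: [-0.3, -0.1, -0.5]
grip_width: 0.0501
```

Call:
play_rows(commands=[{"slide": [-0.01,-0.04,0],"twist": [0,0,0],"grip": 0.54},{"slide": [-0.0173,-0.08,0],"twist": [0,0,0],"grip": 0.54},{"slide": [-0.0173,-0.0806,-0.04],"twist": [0,0,0],"grip": 0.54},{"slide": [-0.0173,-0.0806,-0.08],"twist": [0,0,0],"grip": 0.54}])

```text
clock: 12.75
tool_pos: [0.5378, -0.2675, 0.3196]
eef_rot: [0.707, 0.0, 0.707, -0.0]
ft_force: [0.1, 0.2, -0.3]
grip_width: 0.0501
```

Call:
play_rows(commands=[{"slide": [-0.0005,0.0008,-0.03],"twist": [0,0,0],"grip": 0.54},{"slide": [-0.0005,0.0008,-0.052],"twist": [0,0,0],"grip": 0.54},{"slide": [-0.0005,0.0008,-0.0585],"twist": [0,0,0],"grip": 0.54},{"slide": [-0.0005,0.0008,-0.0585],"twist": [0,0,0],"grip": 0.54},{"slide": [-0.0005,0.0008,-0.0585],"twist": [0,0,0],"grip": 0.2}])

```text
clock: 13.38
tool_pos: [0.538, -0.2663, 0.2643]
eef_rot: [0.708, -0.0, 0.707, -0.0]
ft_force: [0.4, 0.1, -0.0]
grip_width: 0.0444
```

Call:
play_rows(commands=[{"slide": [0,0,0],"twist": [0,0,0],"grip": 0.2},{"slide": [0,0,0],"twist": [0,0,0],"grip": 0.2},{"slide": [0,0,0],"twist": [0,0,0],"grip": 0.2},{"slide": [0,0,0],"twist": [0,0,0],"grip": 0.2}])

```text
clock: 13.88
tool_pos: [0.5378, -0.2662, 0.2636]
eef_rot: [0.707, -0.0, 0.707, -0.0]
ft_force: [-0.9, -0.7, 5.8]
grip_width: 0.0285
```

Call:
play_rows(commands=[{"slide": [0,0,0.03],"twist": [0,0,0],"grip": 0.2},{"slide": [0,0,0.07],"twist": [0,0,0],"grip": 0.2},{"slide": [0,0,0.11],"twist": [0,0,0],"grip": 0.2},{"slide": [0,0.015,0.14],"twist": [0,0,0],"grip": 0.2},{"slide": [0,0.05,0.14],"twist": [0,0,0],"grip": 0.2}])

```text
clock: 14.5
tool_pos: [0.5377, -0.2164, 0.4054]
eef_rot: [0.708, -0.0, 0.706, -0.001]
ft_force: [0.7, 0.1, 0.1]
grip_width: 0.028
```

Call:
play_rows(commands=[{"slide": [0.001,0.045,0],"twist": [0,0,0],"grip": 0.2},{"slide": [0.002,0.09,0],"twist": [0,0,0],"grip": 0.2},{"slide": [0.003,0.135,0],"twist": [0,0,0],"grip": 0.2},{"slide": [0.0035,0.18,0],"twist": [0,0,0],"grip": 0.2},{"slide": [0.0035,0.22,0],"twist": [0,0,0],"grip": 0.2}])

```text
clock: 15.12
tool_pos: [0.541, 0.0054, 0.4028]
eef_rot: [0.707, -0.0, 0.707, 0.0]
ft_force: [0.0, 0.6, -0.8]
grip_width: 0.0281
```

Call:
play_rows(commands=[{"slide": [0,0.03,0],"twist": [0,0,0],"grip": 0.2},{"slide": [0,0.05,0],"twist": [0,0,0],"grip": 0.2},{"slide": [0,0.0585,0],"twist": [0,0,0],"grip": 0.2},{"slide": [0,0.0585,0],"twist": [0,0,0],"grip": 0.2},{"slide": [0,0.0585,0],"twist": [0,0,0],"grip": 0.2}])

```text
clock: 15.75
tool_pos: [0.5413, 0.0616, 0.403]
eef_rot: [0.707, 0.0, 0.707, -0.0]
ft_force: [0.1, -0.9, -0.8]
grip_width: 0.028
```

Call:
play_rows(commands=[{"slide": [0,0.0012,-0.025],"twist": [0,0,0],"grip": 0.2},{"slide": [0,0.0012,-0.05],"twist": [0,0,0],"grip": 0.2},{"slide": [0,0.0012,-0.075],"twist": [0,0,0],"grip": 0.2},{"slide": [0,0.0012,-0.1],"twist": [0,0,0],"grip": 0.2},{"slide": [0,0.0012,-0.113],"twist": [0,0,0],"grip": 0.2}])

```text
clock: 16.38
tool_pos: [0.5411, 0.0628, 0.2888]
eef_rot: [0.707, 0.0, 0.708, -0.0]
ft_force: [0.0, 0.6, -0.8]
grip_width: 0.0283
```

Call:
play_rows(commands=[{"slide": [0,0,-0.006],"twist": [0,0,0],"grip": 0.2},{"slide": [0,0,-0.01],"twist": [0,0,0],"grip": 0.2},{"slide": [0,0,-0.013],"twist": [0,0,0],"grip": 0.2},{"slide": [0,0,-0.015],"twist": [0,0,0],"grip": 0.2},{"slide": [0,0,-0.015],"twist": [0,0,0],"grip": 0.2}])

```text
clock: 17.0
tool_pos: [0.5412, 0.0635, 0.2752]
eef_rot: [0.707, -0.0, 0.707, 0.0]
ft_force: [0.4, 0.1, -1.1]
grip_width: 0.0283
```

```bash
python3 - <<'E'
from h import *
s=ctrl.sense();print(s['tool_pos'],s['grip_width'],s['ft_force'],s['moment'])
E
```

```text
[0.54121077 0.06353278 0.27516189] 0.028345125121876053 [ 0.41636237  0.11642208 -1.08767823] [-0.08216389  0.04799986  0.0049568 ]
```

Call:
play_rows(commands=[{"slide": [0,0,-0.0005],"twist": [0,0,0],"grip": 0.2},{"slide": [0,0,-0.001],"twist": [0,0,0],"grip": 0.2},{"slide": [0,0,-0.0014],"twist": [0,0,0],"grip": 0.2},{"slide": [0,0,-0.0014],"twist": [0,0,0],"grip": 0.2},{"slide": [0,0,-0.0014],"twist": [0,0,0],"grip": 0.5}])

```text
clock: 17.62
tool_pos: [0.5412, 0.0635, 0.2737]
eef_rot: [0.707, -0.0, 0.707, 0.0]
ft_force: [0.4, 0.2, 0.2]
grip_width: 0.0346
```

Call:
play_rows(commands=[{"slide": [0,0,0],"twist": [0,0,0],"grip": 0.5},{"slide": [0,0,0],"twist": [0,0,0],"grip": 0.5},{"slide": [0,0,0],"twist": [0,0,0],"grip": 0.5},{"slide": [0,0,0.03],"twist": [0,0,0],"grip": 0.5},{"slide": [0,0,0.08],"twist": [0,0,0],"grip": 0.5}])

```text
clock: 18.25
tool_pos: [0.541, 0.0635, 0.3531]
eef_rot: [0.706, -0.0, 0.708, 0.0]
ft_force: [0.3, -0.2, -0.4]
grip_width: 0.046
```

```bash
python3 - <<'E'
from h import *
s=ctrl.sense();print(s['tool_pos'],s['grip_width'],s['ft_force'],s['clock'])
im=get_image('top')
for l in lips(im): print(l)
cv2.imwrite('pics/s7.png',get_image('scene')[80:280,200:460].repeat(3,0).repeat(3,1))
E
```

```text
[0.54095607 0.06351557 0.35309103] 0.046000058195933294 [ 0.31127973 -0.23206554 -0.40014543] 18.25
(np.int32(61), array([ 0.5665, -0.4236]))
(np.int32(62), array([ 0.4785, -0.4304]))
(np.int32(64), array([ 0.4662, -0.3459]))
(np.int32(68), array([ 0.4319, -0.2525]))
```

View pics/s7.png

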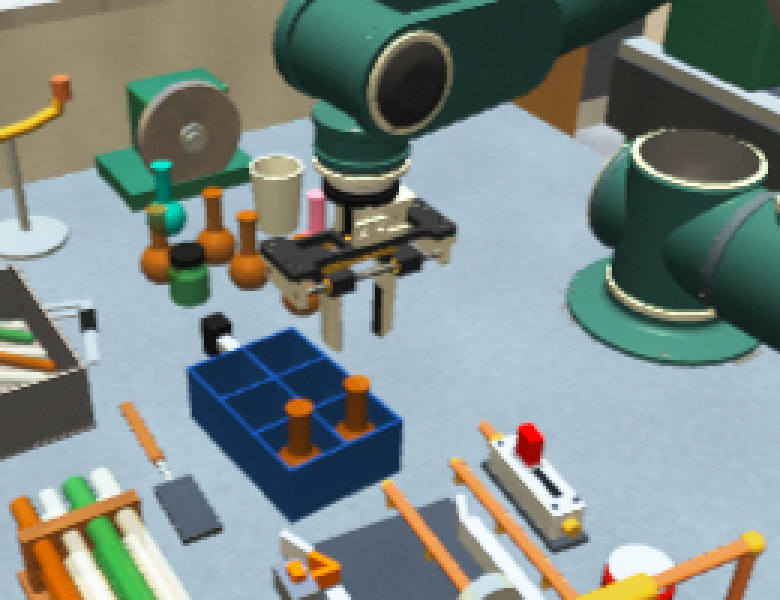

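Call:
play_rows(commands=[{"slide": [-0.012,-0.035,0.03],"twist": [0,0,0],"grip": 0.54},{"slide": [-0.03,-0.088,0.05],"twist": [0,0,0],"grip": 0.54},{"slide": [-0.048,-0.14,0.05],"twist": [0,0,0],"grip": 0.54},{"slide": [-0.067,-0.194,0.05],"twist": [0,0,0],"grip": 0.54},{"slide": [-0.086,-0.248,0.05],"twist": [0,0,0],"grip": 0.54}])

```text
clock: 18.98
tool_pos: [0.4542, -0.186, 0.4034]
eef_rot: [0.707, -0.0, 0.707, 0.0]
ft_force: [0.7, 0.4, -0.1]
grip_width: 0.0503
```

Call:
play_rows(commands=[{"slide": [-0.014,-0.04,0],"twist": [0,0,0],"grip": 0.54},{"slide": [-0.023,-0.066,0],"twist": [0,0,0],"grip": 0.54},{"slide": [-0.023,-0.0678,-0.04],"twist": [0,0,0],"grip": 0.54},{"slide": [-0.023,-0.0678,-0.08],"twist": [0,0,0],"grip": 0.54},{"slide": [-0.023,-0.0678,-0.1],"twist": [0,0,0],"grip": 0.54}])

```text
clock: 19.6
tool_pos: [0.4318, -0.2522, 0.3013]
eef_rot: [0.706, 0.0, 0.708, 0.001]
ft_force: [0.2, -0.3, 0.6]
grip_width: 0.0502
```

Call:
play_rows(commands=[{"slide": [0,0,-0.025],"twist": [0,0,0],"grip": 0.54},{"slide": [0,0,-0.04],"twist": [0,0,0],"grip": 0.54},{"slide": [0,0,-0.041],"twist": [0,0,0],"grip": 0.54},{"slide": [0,0,-0.041],"twist": [0,0,0],"grip": 0.54},{"slide": [0,0,-0.041],"twist": [0,0,0],"grip": 0.54}])

```text
clock: 20.23
tool_pos: [0.4324, -0.2524, 0.2636]
eef_rot: [0.707, -0.0, 0.707, -0.0]
ft_force: [0.5, 0.2, 0.6]
grip_width: 0.0502
```

Call:
play_rows(commands=[{"slide": [0,0,0],"twist": [0,0,0],"grip": 0.2},{"slide": [0,0,0],"twist": [0,0,0],"grip": 0.2},{"slide": [0,0,0],"twist": [0,0,0],"grip": 0.2},{"slide": [0,0,0],"twist": [0,0,0],"grip": 0.2},{"slide": [0,0,0],"twist": [0,0,0],"grip": 0.2}])

```text
clock: 20.85
tool_pos: [0.4322, -0.2523, 0.2628]
eef_rot: [0.707, -0.0, 0.707, 0.0]
ft_force: [-0.8, 0.2, 2.4]
grip_width: 0.0282
```

Call:
play_rows(commands=[{"slide": [0,0,0.03],"twist": [0,0,0],"grip": 0.2},{"slide": [0,0,0.07],"twist": [0,0,0],"grip": 0.2},{"slide": [0,0,0.11],"twist": [0,0,0],"grip": 0.2},{"slide": [0.006,0.013,0.14],"twist": [0,0,0],"grip": 0.2},{"slide": [0.02,0.042,0.14],"twist": [0,0,0],"grip": 0.2}])

```text
clock: 21.48
tool_pos: [0.4522, -0.2104, 0.4051]
eef_rot: [0.708, -0.0, 0.706, -0.001]
ft_force: [0.1, 0.4, -0.4]
grip_width: 0.0286
```

Call:
play_rows(commands=[{"slide": [0.02,0.04,0],"twist": [0,0,0],"grip": 0.2},{"slide": [0.04,0.08,0],"twist": [0,0,0],"grip": 0.2},{"slide": [0.06,0.122,0],"twist": [0,0,0],"grip": 0.2},{"slide": [0.078,0.162,0],"twist": [0,0,0],"grip": 0.2},{"slide": [0.09,0.19,0],"twist": [0,0,0],"grip": 0.2}])

```text
clock: 22.1
tool_pos: [0.5427, -0.0185, 0.4023]
eef_rot: [0.707, -0.0, 0.707, 0.001]
ft_force: [0.0, -0.2, -1.1]
grip_width: 0.0284
```

Call:
play_rows(commands=[{"slide": [0.004,0.008,0],"twist": [0,0,0],"grip": 0.2},{"slide": [0.005,0.011,0],"twist": [0,0,0],"grip": 0.2},{"slide": [0.005,0.011,0],"twist": [0,0,0],"grip": 0.2},{"slide": [0.005,0.011,-0.02],"twist": [0,0,0],"grip": 0.2}])

```text
clock: 22.6
tool_pos: [0.5471, -0.01, 0.3833]
eef_rot: [0.708, 0.0, 0.706, -0.0]
ft_force: [-0.5, 0.2, -0.7]
grip_width: 0.0283
```

Call:
play_rows(commands=[{"slide": [0,0.0005,-0.025],"twist": [0,0,0],"grip": 0.2},{"slide": [0,0.0005,-0.05],"twist": [0,0,0],"grip": 0.2},{"slide": [0,0.0005,-0.075],"twist": [0,0,0],"grip": 0.2},{"slide": [0,0.0005,-0.09],"twist": [0,0,0],"grip": 0.2},{"slide": [0,0.0005,-0.096],"twist": [0,0,0],"grip": 0.2}])

```text
clock: 23.22
tool_pos: [0.547, -0.0091, 0.2855]
eef_rot: [0.707, 0.0, 0.708, 0.0]
ft_force: [-0.3, 0.5, 0.7]
grip_width: 0.0282
```

Call:
play_rows(commands=[{"slide": [0,0,-0.004],"twist": [0,0,0],"grip": 0.2},{"slide": [0,0,-0.007],"twist": [0,0,0],"grip": 0.2},{"slide": [0,0,-0.01],"twist": [0,0,0],"grip": 0.2},{"slide": [0,0,-0.011],"twist": [0,0,0],"grip": 0.2},{"slide": [0,0,-0.011],"twist": [0,0,0],"grip": 0.2}])

```text
clock: 23.85
tool_pos: [0.5472, -0.0087, 0.2757]
eef_rot: [0.707, -0.0, 0.707, 0.0]
ft_force: [-0.7, 0.2, -0.6]
grip_width: 0.0283
```

Call:
play_rows(commands=[{"slide": [0,0,-0.001],"twist": [0,0,0],"grip": 0.2},{"slide": [0,0,-0.002],"twist": [0,0,0],"grip": 0.2},{"slide": [0,0,-0.0026],"twist": [0,0,0],"grip": 0.2},{"slide": [0,0,-0.0026],"twist": [0,0,0],"grip": 0.2},{"slide": [0,0,-0.0026],"twist": [0,0,0],"grip": 0.2}])

```text
clock: 24.48
tool_pos: [0.5472, -0.0088, 0.2731]
eef_rot: [0.707, -0.0, 0.707, 0.0]
ft_force: [-0.2, 0.1, -0.5]
grip_width: 0.0282
```

Call:
play_rows(commands=[{"slide": [0,0,0],"twist": [0,0,0],"grip": 0.5},{"slide": [0,0,0],"twist": [0,0,0],"grip": 0.5},{"slide": [0,0,0],"twist": [0,0,0],"grip": 0.5},{"slide": [0,0,0.03],"twist": [0,0,0],"grip": 0.5},{"slide": [0,0,0.08],"twist": [0,0,0],"grip": 0.5}])

```text
clock: 25.1
tool_pos: [0.547, -0.0087, 0.3526]
eef_rot: [0.706, -0.0, 0.708, 0.0]
ft_force: [0.8, 0.2, 0.4]
grip_width: 0.0462
```

```bash
python3 - <<'E'
from h import *
s=ctrl.sense();print(s['tool_pos'],s['grip_width'],s['ft_force'],s['clock'])
im=get_image('top')
for l in lips(im): print(l)
cv2.imwrite('pics/s8.png',get_image('scene')[80:280,200:460].repeat(3,0).repeat(3,1))
E
```

```text
[ 0.54696277 -0.00874535  0.35255984] 0.046209362174067695 [0.77397539 0.20434158 0.36997022] 25.1
(np.int32(61), array([ 0.5665, -0.4236]))
(np.int32(62), array([ 0.4785, -0.4304]))
(np.int32(64), array([ 0.4662, -0.3459]))
```

View pics/s8.png

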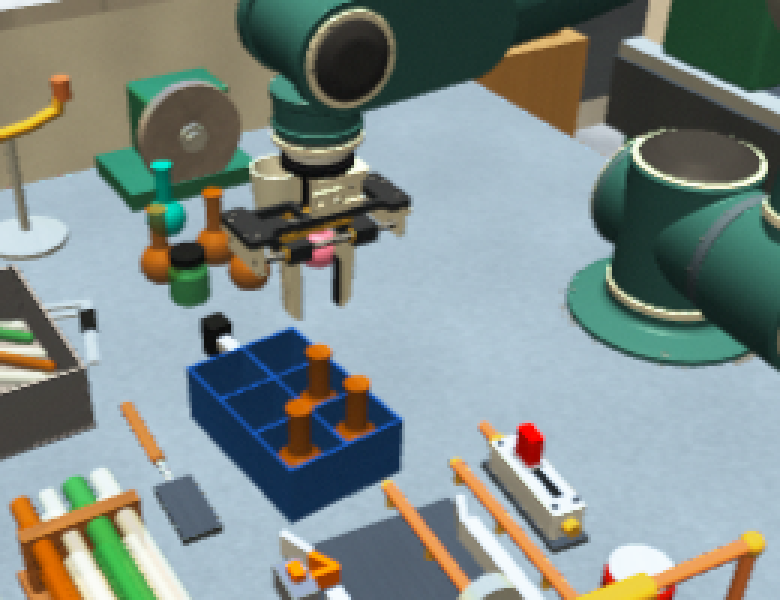

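Call:
play_rows(commands=[{"slide": [0.002,-0.035,0.03],"twist": [0,0,0],"grip": 0.54},{"slide": [0.005,-0.092,0.05],"twist": [0,0,0],"grip": 0.54},{"slide": [0.008,-0.15,0.05],"twist": [0,0,0],"grip": 0.54},{"slide": [0.011,-0.208,0.05],"twist": [0,0,0],"grip": 0.54},{"slide": [0.014,-0.266,0.05],"twist": [0,0,0],"grip": 0.54}])

```text
clock: 25.82
tool_pos: [0.561, -0.2767, 0.4027]
eef_rot: [0.707, -0.0, 0.707, 0.0]
ft_force: [0.6, 0.8, 0.2]
grip_width: 0.0502
```

Call:
play_rows(commands=[{"slide": [0.002,-0.055,0],"twist": [0,0,0],"grip": 0.54},{"slide": [0.004,-0.11,0],"twist": [0,0,0],"grip": 0.54},{"slide": [0.0054,-0.149,0],"twist": [0,0,0],"grip": 0.54},{"slide": [0.0054,-0.149,-0.04],"twist": [0,0,0],"grip": 0.54},{"slide": [0.0054,-0.149,-0.08],"twist": [0,0,0],"grip": 0.54}])

```text
clock: 26.45
tool_pos: [0.5664, -0.4244, 0.3214]
eef_rot: [0.707, 0.0, 0.707, -0.0]
ft_force: [-0.6, 0.4, -0.6]
grip_width: 0.0505
```

```bash
python3 - <<'E'
from h import *
s=ctrl.sense();print(s['tool_pos'],s['grip_width'],s['ft_force'],s['clock'])
P=camera_params('wrist')
im=get_image('wrist')
for p in [(.5665,-.4236,.108),(.4785,-.4304,.108),(.4662,-.3459,.108)]:
  u=proj('wrist',p,P); cv2.circle(im,tuple(int(round(t)) for t in u),2,(255,255,0),-1)
cv2.imwrite('pics/w8.png',im)
E
```

```text
[ 0.56639323 -0.42437497  0.32138499] 0.050541390561857774 [-0.64774008  0.40192334 -0.61955447] 26.45
```

View pics/w8.png

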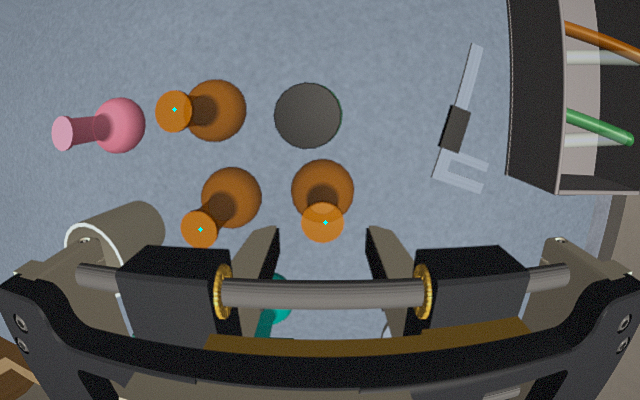

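Call:
play_rows(commands=[{"slide": [-0.001,0,-0.03],"twist": [0,0,0],"grip": 0.54},{"slide": [-0.001,0,-0.052],"twist": [0,0,0],"grip": 0.54},{"slide": [-0.001,0,-0.06],"twist": [0,0,0],"grip": 0.54},{"slide": [-0.001,0,-0.06],"twist": [0,0,0],"grip": 0.54},{"slide": [-0.001,0,-0.06],"twist": [0,0,0],"grip": 0.54}])

```text
clock: 27.12
tool_pos: [0.5658, -0.4239, 0.2643]
eef_rot: [0.708, -0.0, 0.707, -0.0]
ft_force: [-0.5, -0.3, 0.6]
grip_width: 0.0503
```

Call:
play_rows(commands=[{"slide": [0,0,0],"twist": [0,0,0],"grip": 0.2},{"slide": [0,0,0],"twist": [0,0,0],"grip": 0.2},{"slide": [0,0,0],"twist": [0,0,0],"grip": 0.2},{"slide": [0,0,0],"twist": [0,0,0],"grip": 0.2},{"slide": [0,0,0],"twist": [0,0,0],"grip": 0.2}])

```text
clock: 27.75
tool_pos: [0.5656, -0.4238, 0.2633]
eef_rot: [0.707, -0.0, 0.707, 0.0]
ft_force: [0.0, 0.3, 3.3]
grip_width: 0.0281
```

Call:
play_rows(commands=[{"slide": [0,0,0.03],"twist": [0,0,0],"grip": 0.2},{"slide": [0,0,0.07],"twist": [0,0,0],"grip": 0.2},{"slide": [0,0,0.11],"twist": [0,0,0],"grip": 0.2},{"slide": [0.002,0.015,0.14],"twist": [0,0,0],"grip": 0.2},{"slide": [0.006,0.05,0.14],"twist": [0,0,0],"grip": 0.2}])

```text
clock: 28.38
tool_pos: [0.5714, -0.374, 0.4057]
eef_rot: [0.708, -0.0, 0.706, -0.001]
ft_force: [0.7, 1.6, -0.5]
grip_width: 0.0284
```

Call:
play_rows(commands=[{"slide": [0.006,0.05,0],"twist": [0,0,0],"grip": 0.2},{"slide": [0.013,0.103,0],"twist": [0,0,0],"grip": 0.2},{"slide": [0.02,0.156,0],"twist": [0,0,0],"grip": 0.2},{"slide": [0.027,0.21,0],"twist": [0,0,0],"grip": 0.2},{"slide": [0.034,0.264,0],"twist": [0,0,0],"grip": 0.2}])

```text
clock: 29.0
tool_pos: [0.6055, -0.1081, 0.4029]
eef_rot: [0.707, -0.0, 0.707, 0.0]
ft_force: [0.9, -0.4, -0.5]
grip_width: 0.0282
```

Call:
play_rows(commands=[{"slide": [0.006,0.05,0],"twist": [0,0,0],"grip": 0.2},{"slide": [0.011,0.088,0],"twist": [0,0,0],"grip": 0.2},{"slide": [0.0133,0.1055,0],"twist": [0,0,0],"grip": 0.2},{"slide": [0.0133,0.1055,0],"twist": [0,0,0],"grip": 0.2},{"slide": [0.0133,0.1055,-0.02],"twist": [0,0,0],"grip": 0.2}])

```text
clock: 29.62
tool_pos: [0.619, -0.0053, 0.3836]
eef_rot: [0.708, -0.0, 0.706, -0.0]
ft_force: [0.1, 0.1, -1.6]
grip_width: 0.0282
```

Call:
play_rows(commands=[{"slide": [0,0.001,-0.025],"twist": [0,0,0],"grip": 0.2},{"slide": [0,0.001,-0.05],"twist": [0,0,0],"grip": 0.2},{"slide": [0,0.001,-0.075],"twist": [0,0,0],"grip": 0.2},{"slide": [0,0.001,-0.09],"twist": [0,0,0],"grip": 0.2},{"slide": [0,0.001,-0.096],"twist": [0,0,0],"grip": 0.2}])

```text
clock: 30.25
tool_pos: [0.6187, -0.0039, 0.2857]
eef_rot: [0.707, 0.0, 0.708, -0.0]
ft_force: [-0.7, -0.4, -1.0]
grip_width: 0.0282
```

Call:
play_rows(commands=[{"slide": [0,0,-0.004],"twist": [0,0,0],"grip": 0.2},{"slide": [0,0,-0.007],"twist": [0,0,0],"grip": 0.2},{"slide": [0,0,-0.01],"twist": [0,0,0],"grip": 0.2},{"slide": [0,0,-0.011],"twist": [0,0,0],"grip": 0.2},{"slide": [0,0,-0.011],"twist": [0,0,0],"grip": 0.2}])

```text
clock: 30.88
tool_pos: [0.6189, -0.0032, 0.2761]
eef_rot: [0.707, -0.0, 0.707, 0.0]
ft_force: [-0.3, 1.4, -0.8]
grip_width: 0.0285
```

Call:
play_rows(commands=[{"slide": [0,0,-0.001],"twist": [0,0,0],"grip": 0.2},{"slide": [0,0,-0.002],"twist": [0,0,0],"grip": 0.2},{"slide": [0,0,-0.0026],"twist": [0,0,0],"grip": 0.2},{"slide": [0,0,-0.0026],"twist": [0,0,0],"grip": 0.2},{"slide": [0,0,-0.0026],"twist": [0,0,0],"grip": 0.2}])

```text
clock: 31.5
tool_pos: [0.6189, -0.0033, 0.2735]
eef_rot: [0.707, -0.0, 0.707, 0.0]
ft_force: [0.6, 0.0, -1.0]
grip_width: 0.0284
```

Call:
play_rows(commands=[{"slide": [0,0,0],"twist": [0,0,0],"grip": 0.5},{"slide": [0,0,0],"twist": [0,0,0],"grip": 0.5},{"slide": [0,0,0],"twist": [0,0,0],"grip": 0.5},{"slide": [0,0,0.03],"twist": [0,0,0],"grip": 0.5},{"slide": [0,0,0.08],"twist": [0,0,0],"grip": 0.5}])

```text
clock: 32.12
tool_pos: [0.6187, -0.0033, 0.3528]
eef_rot: [0.706, -0.0, 0.708, 0.0]
ft_force: [0.3, 0.0, 0.4]
grip_width: 0.0467
```

```bash
python3 - <<'E'
from h import *
s=ctrl.sense();print(s['tool_pos'],s['grip_width'],s['ft_force'],s['clock'])
im=get_image('top')
for l in lips(im): print(l)
cv2.imwrite('pics/s9.png',get_image('scene')[80:280,200:460].repeat(3,0).repeat(3,1))
E
```

```text
[ 0.6186755  -0.00328028  0.35275374] 0.04665488000783369 [0.31262585 0.03231818 0.44726519] 32.125
(np.int32(62), array([ 0.4785, -0.4304]))
(np.int32(64), array([ 0.4662, -0.3459]))
```

View pics/s9.png

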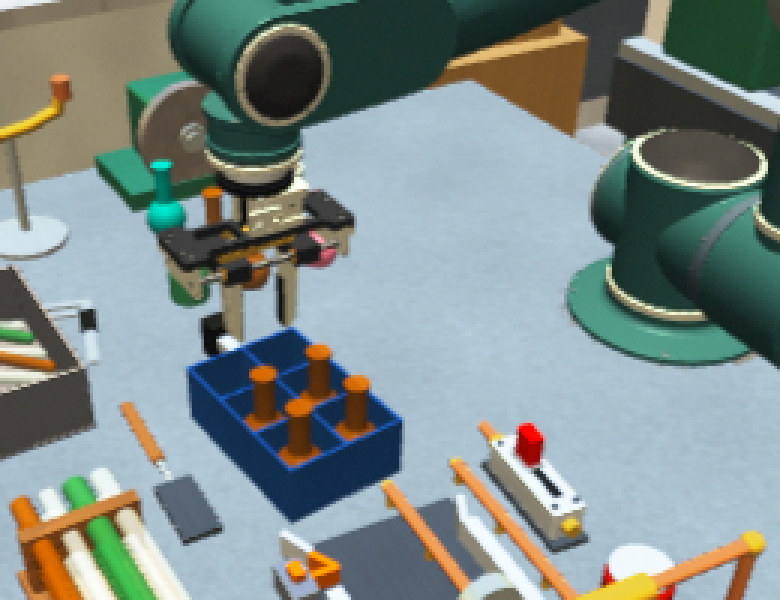

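Call:
play_rows(commands=[{"slide": [-0.013,-0.03,0.03],"twist": [0,0,0],"grip": 0.54},{"slide": [-0.035,-0.08,0.05],"twist": [0,0,0],"grip": 0.54},{"slide": [-0.058,-0.13,0.05],"twist": [0,0,0],"grip": 0.54},{"slide": [-0.08,-0.18,0.05],"twist": [0,0,0],"grip": 0.54},{"slide": [-0.103,-0.232,0.05],"twist": [0,0,0],"grip": 0.54}])

```text
clock: 32.85
tool_pos: [0.5149, -0.2366, 0.4034]
eef_rot: [0.707, -0.0, 0.707, 0.0]
ft_force: [0.6, 0.2, -0.3]
grip_width: 0.0504
```

Call:
play_rows(commands=[{"slide": [-0.022,-0.05,0],"twist": [0,0,0],"grip": 0.54},{"slide": [-0.042,-0.095,0],"twist": [0,0,0],"grip": 0.54},{"slide": [-0.0497,-0.1108,0],"twist": [0,0,0],"grip": 0.54},{"slide": [-0.0497,-0.1108,-0.04],"twist": [0,0,0],"grip": 0.54},{"slide": [-0.0497,-0.1108,-0.08],"twist": [0,0,0],"grip": 0.54}])

```text
clock: 33.48
tool_pos: [0.4663, -0.3458, 0.3226]
eef_rot: [0.707, -0.0, 0.707, -0.0]
ft_force: [0.6, -0.2, 0.7]
grip_width: 0.0503
```

Call:
play_rows(commands=[{"slide": [0,0,-0.03],"twist": [0,0,0],"grip": 0.54},{"slide": [0,0,-0.052],"twist": [0,0,0],"grip": 0.54},{"slide": [0,0,-0.06],"twist": [0,0,0],"grip": 0.54},{"slide": [0,0,-0.06],"twist": [0,0,0],"grip": 0.54},{"slide": [0,0,-0.06],"twist": [0,0,0],"grip": 0.54}])

```text
clock: 34.1
tool_pos: [0.4664, -0.3462, 0.2647]
eef_rot: [0.708, -0.0, 0.707, -0.0]
ft_force: [-0.4, 0.8, 0.1]
grip_width: 0.0505
```

Call:
play_rows(commands=[{"slide": [0,0,0],"twist": [0,0,0],"grip": 0.2},{"slide": [0,0,0],"twist": [0,0,0],"grip": 0.2},{"slide": [0,0,0],"twist": [0,0,0],"grip": 0.2},{"slide": [0,0,0],"twist": [0,0,0],"grip": 0.2},{"slide": [0,0,0],"twist": [0,0,0],"grip": 0.2}])

```text
clock: 34.72
tool_pos: [0.4663, -0.3461, 0.2637]
eef_rot: [0.707, -0.0, 0.707, 0.0]
ft_force: [-0.3, 1.0, 3.1]
grip_width: 0.0285
```

Call:
play_rows(commands=[{"slide": [0,0,0.03],"twist": [0,0,0],"grip": 0.2},{"slide": [0,0,0.07],"twist": [0,0,0],"grip": 0.2},{"slide": [0,0,0.11],"twist": [0,0,0],"grip": 0.2},{"slide": [0.004,0.013,0.14],"twist": [0,0,0],"grip": 0.2},{"slide": [0.014,0.043,0.14],"twist": [0,0,0],"grip": 0.2}])

```text
clock: 35.35
tool_pos: [0.4801, -0.3032, 0.4059]
eef_rot: [0.708, -0.0, 0.706, -0.001]
ft_force: [0.0, 0.8, -1.6]
grip_width: 0.028
```

Call:
play_rows(commands=[{"slide": [0.014,0.045,0],"twist": [0,0,0],"grip": 0.2},{"slide": [0.029,0.09,0],"twist": [0,0,0],"grip": 0.2},{"slide": [0.044,0.135,0],"twist": [0,0,0],"grip": 0.2},{"slide": [0.058,0.178,0],"twist": [0,0,0],"grip": 0.2},{"slide": [0.068,0.208,0],"twist": [0,0,0],"grip": 0.2}])

```text
clock: 35.98
tool_pos: [0.5485, -0.0933, 0.4032]
eef_rot: [0.707, -0.0, 0.707, 0.001]
ft_force: [1.7, -0.4, -0.1]
grip_width: 0.0284
```

Call:
play_rows(commands=[{"slide": [0.003,0.01,0],"twist": [0,0,0],"grip": 0.2},{"slide": [0.0044,0.0138,0],"twist": [0,0,0],"grip": 0.2},{"slide": [0.0044,0.0138,0],"twist": [0,0,0],"grip": 0.2},{"slide": [0.0044,0.0138,-0.02],"twist": [0,0,0],"grip": 0.2}])

```text
clock: 36.48
tool_pos: [0.5526, -0.0821, 0.384]
eef_rot: [0.708, 0.0, 0.706, -0.0]
ft_force: [0.3, -0.8, -0.5]
grip_width: 0.0281
```

Call:
play_rows(commands=[{"slide": [0,0.0005,-0.025],"twist": [0,0,0],"grip": 0.2},{"slide": [0,0.0005,-0.05],"twist": [0,0,0],"grip": 0.2},{"slide": [0,0.0005,-0.075],"twist": [0,0,0],"grip": 0.2},{"slide": [0,0.0005,-0.09],"twist": [0,0,0],"grip": 0.2},{"slide": [0,0.0005,-0.096],"twist": [0,0,0],"grip": 0.2}])

```text
clock: 37.1
tool_pos: [0.5524, -0.0811, 0.2862]
eef_rot: [0.707, 0.0, 0.708, 0.0]
ft_force: [-1.1, -0.5, -0.8]
grip_width: 0.028
```

Call:
play_rows(commands=[{"slide": [0,0,-0.004],"twist": [0,0,0],"grip": 0.2},{"slide": [0,0,-0.007],"twist": [0,0,0],"grip": 0.2},{"slide": [0,0,-0.01],"twist": [0,0,0],"grip": 0.2},{"slide": [0,0,-0.011],"twist": [0,0,0],"grip": 0.2},{"slide": [0,0,-0.011],"twist": [0,0,0],"grip": 0.2}])

```text
clock: 37.72
tool_pos: [0.5526, -0.0808, 0.2765]
eef_rot: [0.707, -0.0, 0.707, 0.0]
ft_force: [0.1, 0.8, -1.4]
grip_width: 0.0283
```

Call:
play_rows(commands=[{"slide": [0,0,-0.001],"twist": [0,0,0],"grip": 0.2},{"slide": [0,0,-0.002],"twist": [0,0,0],"grip": 0.2},{"slide": [0,0,-0.0026],"twist": [0,0,0],"grip": 0.2},{"slide": [0,0,-0.0026],"twist": [0,0,0],"grip": 0.2},{"slide": [0,0,-0.0026],"twist": [0,0,0],"grip": 0.2}])

```text
clock: 38.35
tool_pos: [0.5526, -0.0808, 0.2739]
eef_rot: [0.707, -0.0, 0.707, 0.0]
ft_force: [0.1, 0.1, -0.6]
grip_width: 0.0286
```

Call:
play_rows(commands=[{"slide": [0,0,0],"twist": [0,0,0],"grip": 0.5},{"slide": [0,0,0],"twist": [0,0,0],"grip": 0.5},{"slide": [0,0,0],"twist": [0,0,0],"grip": 0.5},{"slide": [0,0,0.03],"twist": [0,0,0],"grip": 0.5},{"slide": [0,0,0.08],"twist": [0,0,0],"grip": 0.5}])

```text
clock: 38.98
tool_pos: [0.5524, -0.0807, 0.3533]
eef_rot: [0.706, 0.0, 0.708, 0.0]
ft_force: [-0.1, 0.2, -0.0]
grip_width: 0.0466
```

```bash
python3 - <<'E'
from h import *
s=ctrl.sense();print(s['tool_pos'],s['grip_width'],s['ft_force'],s['clock'])
im=get_image('top');cv2.imwrite('pics/t10.png',im)
for l in lips(im): print(l)
cv2.imwrite('pics/s10.png',get_image('scene')[80:280,200:460].repeat(3,0).repeat(3,1))
E
```

```text
[ 0.55237705 -0.08074643  0.35325633] 0.046603274233943025 [-0.05577611  0.20391729 -0.03459995] 38.975
(np.int32(62), array([ 0.4785, -0.4304]))
```

View pics/s10.png

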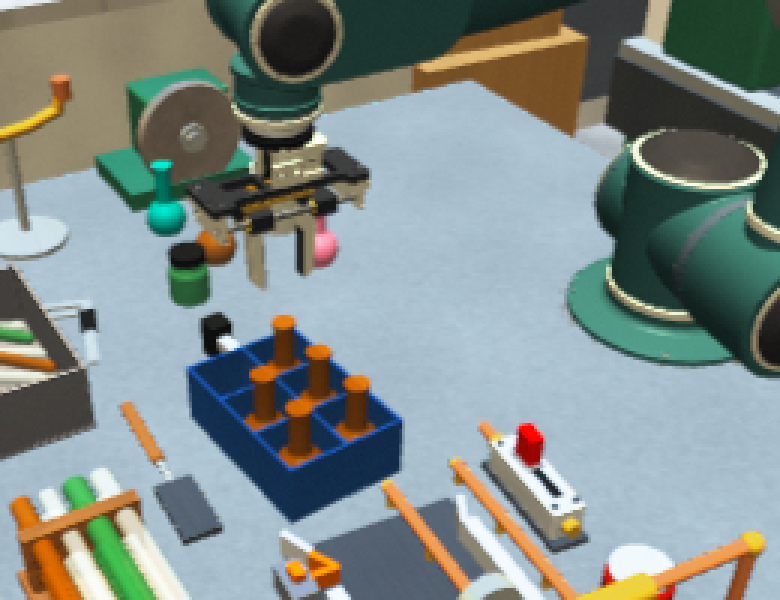

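Call:
play_rows(commands=[{"slide": [-0.007,-0.033,0.03],"twist": [0,0,0],"grip": 0.54},{"slide": [-0.018,-0.085,0.05],"twist": [0,0,0],"grip": 0.54},{"slide": [-0.029,-0.137,0.05],"twist": [0,0,0],"grip": 0.54},{"slide": [-0.04,-0.19,0.05],"twist": [0,0,0],"grip": 0.54},{"slide": [-0.051,-0.242,0.05],"twist": [0,0,0],"grip": 0.54}])

```text
clock: 39.7
tool_pos: [0.5009, -0.3245, 0.4035]
eef_rot: [0.707, -0.0, 0.707, 0.0]
ft_force: [0.5, -0.3, 0.5]
grip_width: 0.0505
```

Call:
play_rows(commands=[{"slide": [-0.01,-0.05,0],"twist": [0,0,0],"grip": 0.54},{"slide": [-0.02,-0.093,0],"twist": [0,0,0],"grip": 0.54},{"slide": [-0.0232,-0.1078,0],"twist": [0,0,0],"grip": 0.54},{"slide": [-0.0232,-0.1078,-0.04],"twist": [0,0,0],"grip": 0.54},{"slide": [-0.0232,-0.1078,-0.08],"twist": [0,0,0],"grip": 0.54}])

```text
clock: 40.33
tool_pos: [0.4785, -0.4302, 0.3228]
eef_rot: [0.707, -0.0, 0.707, 0.0]
ft_force: [0.1, 0.4, -0.2]
grip_width: 0.0502
```

```bash
python3 - <<'E'
from h import *
s=ctrl.sense();print(s['tool_pos'])
P=camera_params('wrist')
im=get_image('wrist')
u=proj('wrist',(.4785,-.4304,.108),P); cv2.circle(im,tuple(int(round(t)) for t in u),2,(255,255,0),-1)
cv2.imwrite('pics/w11.png',im)
E
```

```text
[ 0.4785138  -0.43017245  0.32280963]
```

View pics/w11.png

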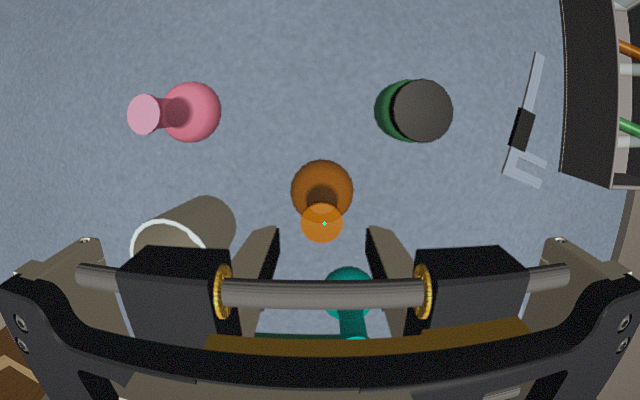

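Call:
play_rows(commands=[{"slide": [-0.001,0,-0.03],"twist": [0,0,0],"grip": 0.54},{"slide": [-0.001,0,-0.052],"twist": [0,0,0],"grip": 0.54},{"slide": [-0.001,0,-0.06],"twist": [0,0,0],"grip": 0.54},{"slide": [-0.001,0,-0.06],"twist": [0,0,0],"grip": 0.54},{"slide": [-0.001,0,-0.06],"twist": [0,0,0],"grip": 0.54}])

```text
clock: 41.0
tool_pos: [0.4776, -0.4307, 0.2651]
eef_rot: [0.707, -0.0, 0.707, -0.0]
ft_force: [-0.1, 0.3, 0.8]
grip_width: 0.0501
```

Call:
play_rows(commands=[{"slide": [0,0,0],"twist": [0,0,0],"grip": 0.2},{"slide": [0,0,0],"twist": [0,0,0],"grip": 0.2},{"slide": [0,0,0],"twist": [0,0,0],"grip": 0.2},{"slide": [0,0,0],"twist": [0,0,0],"grip": 0.2},{"slide": [0,0,0],"twist": [0,0,0],"grip": 0.2}])

```text
clock: 41.62
tool_pos: [0.4775, -0.4306, 0.2641]
eef_rot: [0.707, -0.0, 0.707, 0.0]
ft_force: [-0.3, 0.5, 1.9]
grip_width: 0.028
```

Call:
play_rows(commands=[{"slide": [0,0,0.03],"twist": [0,0,0],"grip": 0.2},{"slide": [0,0,0.07],"twist": [0,0,0],"grip": 0.2},{"slide": [0,0,0.11],"twist": [0,0,0],"grip": 0.2},{"slide": [0.006,0.014,0.14],"twist": [0,0,0],"grip": 0.2},{"slide": [0.019,0.046,0.14],"twist": [0,0,0],"grip": 0.2}])

```text
clock: 42.25
tool_pos: [0.4963, -0.3848, 0.4064]
eef_rot: [0.708, -0.0, 0.706, -0.001]
ft_force: [0.6, -0.1, -1.4]
grip_width: 0.0285
```

Call:
play_rows(commands=[{"slide": [0.019,0.046,0],"twist": [0,0,0],"grip": 0.2},{"slide": [0.039,0.094,0],"twist": [0,0,0],"grip": 0.2},{"slide": [0.059,0.142,0],"twist": [0,0,0],"grip": 0.2},{"slide": [0.079,0.191,0],"twist": [0,0,0],"grip": 0.2},{"slide": [0.099,0.239,0],"twist": [0,0,0],"grip": 0.2}])

```text
clock: 42.88
tool_pos: [0.5957, -0.1439, 0.4037]
eef_rot: [0.707, -0.0, 0.707, 0.0]
ft_force: [0.3, -1.0, -0.4]
grip_width: 0.0281
```

Call:
play_rows(commands=[{"slide": [0.015,0.036,0],"twist": [0,0,0],"grip": 0.2},{"slide": [0.025,0.06,0],"twist": [0,0,0],"grip": 0.2},{"slide": [0.029,0.0699,0],"twist": [0,0,0],"grip": 0.2},{"slide": [0.029,0.0699,0],"twist": [0,0,0],"grip": 0.2},{"slide": [0.029,0.0699,-0.02],"twist": [0,0,0],"grip": 0.2}])

```text
clock: 43.5
tool_pos: [0.6243, -0.0765, 0.3845]
eef_rot: [0.708, -0.0, 0.706, -0.0]
ft_force: [0.7, -0.2, -1.1]
grip_width: 0.0283
```

Call:
play_rows(commands=[{"slide": [0,0.0005,-0.025],"twist": [0,0,0],"grip": 0.2},{"slide": [0,0.0005,-0.05],"twist": [0,0,0],"grip": 0.2},{"slide": [0,0.0005,-0.075],"twist": [0,0,0],"grip": 0.2},{"slide": [0,0.0005,-0.09],"twist": [0,0,0],"grip": 0.2},{"slide": [0,0.0005,-0.096],"twist": [0,0,0],"grip": 0.2}])

```text
clock: 44.12
tool_pos: [0.6241, -0.0757, 0.2866]
eef_rot: [0.707, 0.0, 0.708, -0.0]
ft_force: [0.0, -0.3, -0.4]
grip_width: 0.0282
```

Call:
play_rows(commands=[{"slide": [0,0,-0.004],"twist": [0,0,0],"grip": 0.2},{"slide": [0,0,-0.007],"twist": [0,0,0],"grip": 0.2},{"slide": [0,0,-0.01],"twist": [0,0,0],"grip": 0.2},{"slide": [0,0,-0.011],"twist": [0,0,0],"grip": 0.2},{"slide": [0,0,-0.011],"twist": [0,0,0],"grip": 0.2}])

```text
clock: 44.75
tool_pos: [0.6244, -0.0752, 0.277]
eef_rot: [0.707, -0.0, 0.707, 0.0]
ft_force: [0.4, 0.2, -0.9]
grip_width: 0.0283
```

Call:
play_rows(commands=[{"slide": [0,0,-0.001],"twist": [0,0,0],"grip": 0.2},{"slide": [0,0,-0.002],"twist": [0,0,0],"grip": 0.2},{"slide": [0,0,-0.0027],"twist": [0,0,0],"grip": 0.2},{"slide": [0,0,-0.0027],"twist": [0,0,0],"grip": 0.2},{"slide": [0,0,-0.0027],"twist": [0,0,0],"grip": 0.2}])

```text
clock: 45.38
tool_pos: [0.6244, -0.0752, 0.2741]
eef_rot: [0.707, -0.0, 0.707, 0.0]
ft_force: [-0.2, 0.3, 0.0]
grip_width: 0.0282
```

Call:
play_rows(commands=[{"slide": [0,0,0],"twist": [0,0,0],"grip": 0.5},{"slide": [0,0,0],"twist": [0,0,0],"grip": 0.5},{"slide": [0,0,0],"twist": [0,0,0],"grip": 0.5},{"slide": [0,0,0.03],"twist": [0,0,0],"grip": 0.5},{"slide": [0,0,0.08],"twist": [0,0,0],"grip": 0.5}])

```text
clock: 46.0
tool_pos: [0.6242, -0.0751, 0.3534]
eef_rot: [0.706, 0.0, 0.708, 0.0]
ft_force: [-0.2, 0.2, -0.3]
grip_width: 0.0466
```

Call:
play_rows(commands=[{"slide": [0,-0.02,0.04],"twist": [0,0,0],"grip": 0.6},{"slide": [0,-0.06,0.06],"twist": [0,0,0],"grip": 0.7},{"slide": [0,-0.11,0.06],"twist": [0,0,0],"grip": 0.7},{"slide": [0,-0.16,0.06],"twist": [0,0,0],"grip": 0.7},{"slide": [0,-0.2,0.06],"twist": [0,0,0],"grip": 0.7}])

```text
clock: 46.62
tool_pos: [0.6241, -0.277, 0.4142]
eef_rot: [0.707, 0.0, 0.707, -0.0]
ft_force: [0.0, 0.7, 0.0]
grip_width: 0.0647
```

```bash
python3 - <<'E'
from h import *
s=ctrl.sense();print(s['tool_pos'],s['clock'])
P=camera_params('wrist')
im=get_image('wrist');cv2.imwrite('pics/w12.png',im)
t=get_image('top');sc=get_image('scene')
cv2.imwrite('pics/t12.png',t);cv2.imwrite('pics/s12.png',sc)
for l in lips(t,(0,640,100,300)): print(l)
print(fit_carrier(t,[.583,-.0067,1.649]),fit_carrier(sc,[.583,-.0067,1.649],'scene'))
E
```

```text
[ 0.62413601 -0.27702029  0.41416652] 46.625
(np.int32(110), array([0.6375, 0.3571]))
(np.int32(110), array([0.5634, 0.3655]))
(np.int32(71), array([0.45  , 0.4794]))
(np.int32(18), array([0.394 , 0.1161]))
(array([ 0.58257421, -0.0071249 ,  1.64994406]), np.float64(-44.48167037963867)) (array([5.83891990e-01, 1.18439525e-03, 1.62898021e+00]), np.float64(-6.770604133605957))
```

View pics/w12.png

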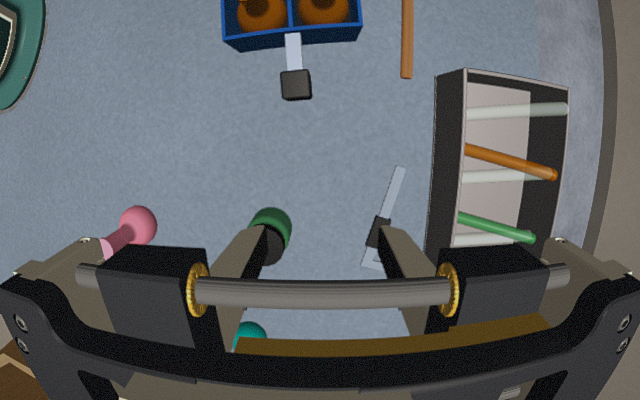

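View pics/t12.png

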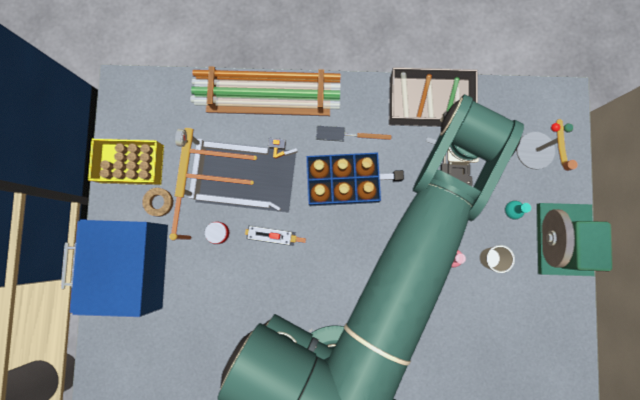

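```bash
python3 - <<'E'
from h import *
def ov(n,f,box,k,out,bay=(.5937,.3398,np.radians(85.8))):
    im=cv2.imread(f);P=camera_params(n)
    x0,x1,y0,y1=box
    c=cv2.resize(im[y0:y1,x0:x1],None,fx=k,fy=k,interpolation=cv2.INTER_CUBIC)
    ca,sa=np.cos(bay[2]),np.sin(bay[2])
    def L(a,b,col):
        q=[]
        for x,y,z in(a,b):
            u=proj(n,[bay[0]+ca*x-sa*y,bay[1]+sa*x+ca*y,z],P)
            q.append(tuple(int(round(t)) for t in ((u[0]+.5-x0)*k-.5,(u[1]+.5-y0)*k-.5)))
        cv2.line(c,q[0],q[1],col,1)
    for s in(-1,1):
        L((-.11,s*.0765,.03),(.11,s*.0765,.03),(0,0,255))
        L((-.11,s*.0765,0),(.11,s*.0765,0),(0,255,0))
    L((.11,-.08,.03),(.11,.08,.03),(255,0,255))
    L((-.084,-.06,.137),(-.084,.06,.137),(255,255,0))
    L((-.185,-.1,0),(-.185,.1,0),(0,255,255))
    cv2.imwrite(out,c)
ov('top','pics/t12.png',(150,320,110,230),4.5,'pics/o1.png')
ov('scene','pics/s12.png',(270,450,210,350),4,'pics/o2.png')
E
```

```text
(no output)
```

View pics/o1.png

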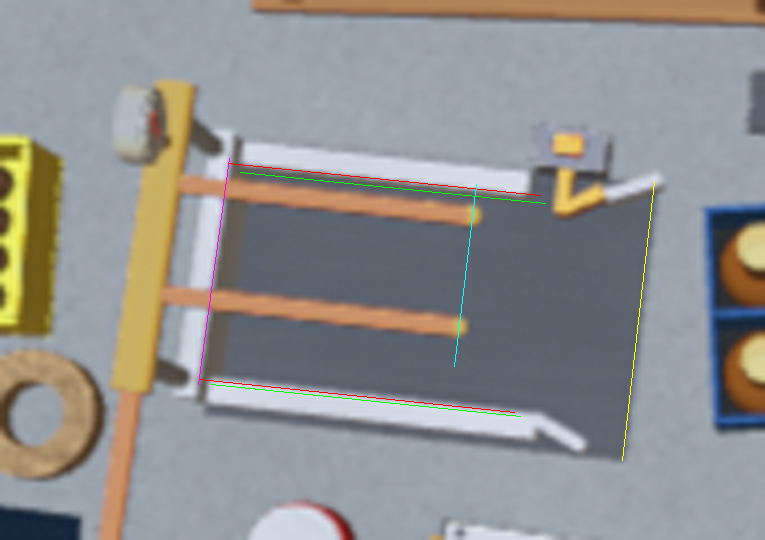

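View pics/o2.png

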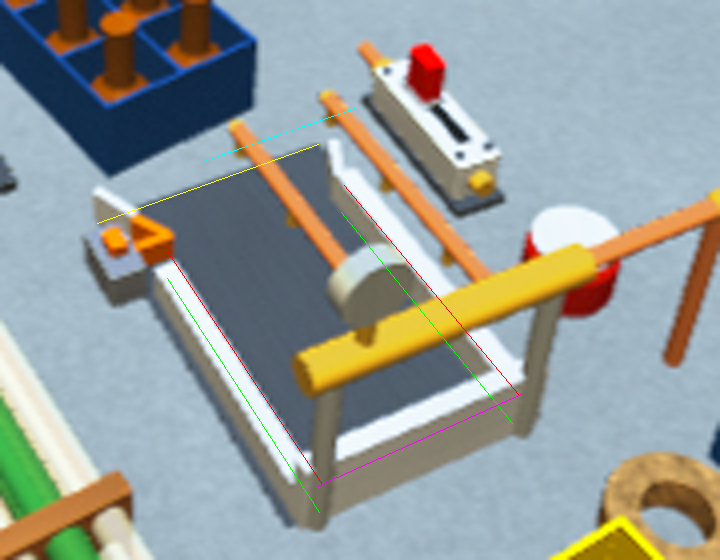

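Call:
play_rows(commands=[{"slide": [-0.012,0.045,0],"twist": [0,0,2],"grip": 0.7},{"slide": [-0.024,0.088,0],"twist": [0,0,4],"grip": 0.7},{"slide": [-0.0283,0.1028,0],"twist": [0,0,4.5],"grip": 0.7},{"slide": [-0.0283,0.1028,-0.03],"twist": [0,0,4.5],"grip": 0.7},{"slide": [-0.0283,0.1028,-0.07],"twist": [0,0,4.5],"grip": 0.7}])

```text
clock: 47.4
tool_pos: [0.5962, -0.1718, 0.3445]
eef_rot: [0.707, -0.028, 0.706, 0.028]
ft_force: [0.3, -0.5, -0.8]
grip_width: 0.0651
```

```bash
python3 - <<'E'
from h import *
s=ctrl.sense();print(s['tool_pos'],s['clock'])
P=camera_params('wrist')
im=get_image('wrist')
u=proj('wrist',(.5958,-.1742,.081),P); print(u);cv2.circle(im,tuple(int(round(t)) for t in u),2,(255,255,0),-1)
cv2.imwrite('pics/w13.png',im)
E
```

```text
[ 0.59624944 -0.17184226  0.34450256] 47.4
[322.60580068 204.2252682 ]
```

View pics/w13.png

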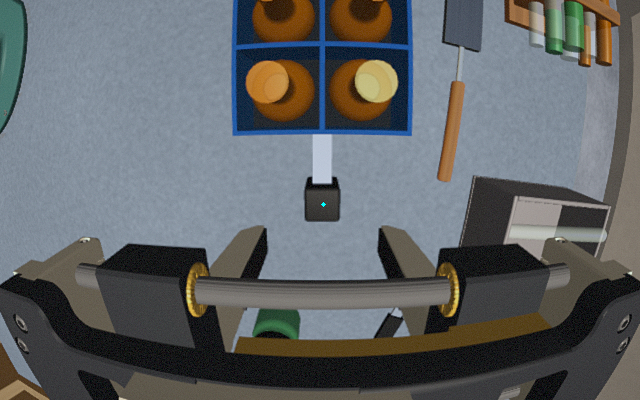

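Call:
play_rows(commands=[{"slide": [0,-0.0025,-0.04],"twist": [0,0,0],"grip": 0.7},{"slide": [0,-0.0025,-0.08],"twist": [0,0,0],"grip": 0.7},{"slide": [0,-0.0025,-0.105],"twist": [0,0,0],"grip": 0.7},{"slide": [0,-0.0025,-0.1155],"twist": [0,0,0],"grip": 0.7},{"slide": [0,-0.0025,-0.1155],"twist": [0,0,0],"grip": 0.7}])

```text
clock: 48.08
tool_pos: [0.5963, -0.1749, 0.229]
eef_rot: [0.706, -0.028, 0.707, 0.028]
ft_force: [0.6, 0.3, 0.5]
grip_width: 0.0652
```

Call:
play_rows(commands=[{"slide": [0,0,0],"twist": [0,0,0],"grip": 0.6},{"slide": [0,0,0],"twist": [0,0,0],"grip": 0.4},{"slide": [0,0,0],"twist": [0,0,0],"grip": 0.2},{"slide": [0,0,0],"twist": [0,0,0],"grip": 0.2},{"slide": [0,0,0],"twist": [0,0,0],"grip": 0.2}], force=40)

```text
clock: 48.7
tool_pos: [0.5962, -0.1749, 0.2289]
eef_rot: [0.707, -0.028, 0.706, 0.028]
ft_force: [-0.5, 0.5, 3.0]
grip_width: 0.0297
```

Call:
play_rows(commands=[{"slide": [-0.002,0,0],"twist": [0,0,-0.5],"grip": 0.2},{"slide": [-0.006,0,0],"twist": [0,0,-1.3],"grip": 0.2},{"slide": [-0.011,0,0],"twist": [0,0,-2.3],"grip": 0.2},{"slide": [-0.016,-0.001,0],"twist": [0,0,-3.4],"grip": 0.2},{"slide": [-0.021,-0.001,0],"twist": [0,0,-4.5],"grip": 0.2}])

```text
clock: 49.32
tool_pos: [0.5749, -0.1759, 0.2289]
eef_rot: [0.707, 0.0, 0.707, -0.001]
ft_force: [4.3, -1.1, 1.4]
grip_width: 0.0297
```

Call:
play_rows(commands=[{"slide": [-0.005,0,0],"twist": [0,0,-1.1],"grip": 0.2},{"slide": [-0.01,0,0],"twist": [0,0,-2.2],"grip": 0.2},{"slide": [-0.015,-0.001,0],"twist": [0,0,-3.3],"grip": 0.2},{"slide": [-0.018,-0.001,0],"twist": [0,0,-4],"grip": 0.2},{"slide": [-0.019,-0.001,0],"twist": [0,0,-4.2],"grip": 0.2}])

```text
clock: 49.95
tool_pos: [0.556, -0.1769, 0.2289]
eef_rot: [0.707, 0.026, 0.706, -0.026]
ft_force: [5.4, -0.3, 2.6]
grip_width: 0.0299
```

```bash
python3 - <<'E'
from h import *
s=ctrl.sense();print(s['tool_pos'],s['ft_force'],s['clock'])
t=get_image('top');cv2.imwrite('pics/t14.png',t);sc=get_image('scene');cv2.imwrite('pics/s14.png',sc)
im=get_image('wrist');cv2.imwrite('pics/w14.png',im)
p,f=fit_carrier(t,[.568,-.009,1.497]);print(p,np.degrees(p[2]),f)
b=np.array([.5933,.335]);d=np.array([.0732,.9973]);n=np.array([-.9973,.0732])
print('bay x,y',(p[:2]-b)@d,(p[:2]-b)@n)
E
```

```text
[ 0.5560015  -0.17691655  0.22889958] [ 5.40675302 -0.27221366  2.55383374] 49.95
[ 0.56896373 -0.00923341  1.49055305] 85.40239870648729 -40.89720916748047
bay x,y -0.34508539969382446 -0.0009273236874066148
```

View pics/w14.png

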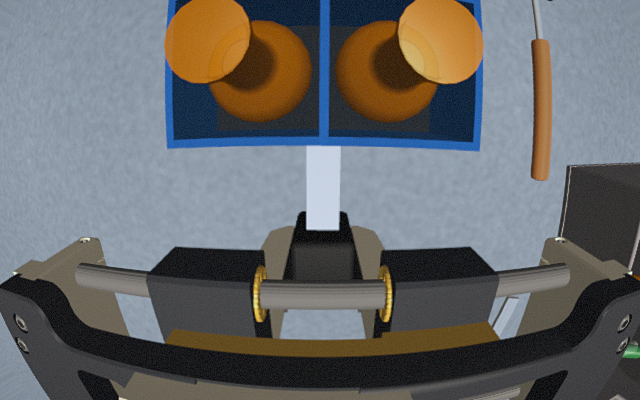

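View pics/t14.png

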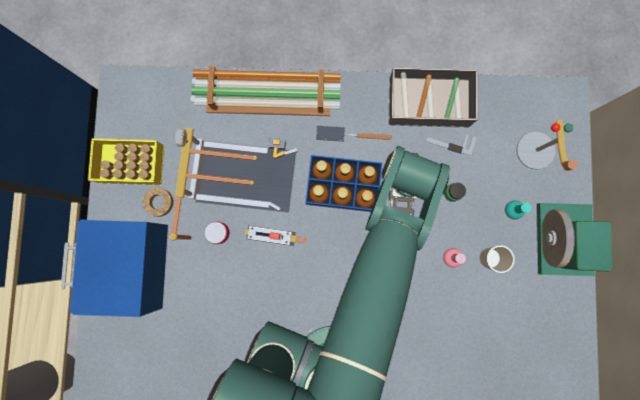

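Call:
play_rows(commands=[{"slide": [0,0.006,0],"twist": [0,0,0.1],"grip": 0.2},{"slide": [0.0005,0.018,0],"twist": [0,0,0.2],"grip": 0.2},{"slide": [0.0015,0.033,0],"twist": [0,0,0.3],"grip": 0.2},{"slide": [0.0026,0.048,0],"twist": [0,0,0.4],"grip": 0.2},{"slide": [0.0037,0.063,0],"twist": [0,0,0.4],"grip": 0.2}])

```text
clock: 50.72
tool_pos: [0.5597, -0.1139, 0.2289]
eef_rot: [0.707, 0.023, 0.707, -0.024]
ft_force: [0.3, -7.7, 5.5]
grip_width: 0.03
```

Call:
play_rows(commands=[{"slide": [0.001,0.014,0],"twist": [0,0,0],"grip": 0.2},{"slide": [0.002,0.027,0],"twist": [0,0,0],"grip": 0.2},{"slide": [0.0029,0.039,0],"twist": [0,0,0],"grip": 0.2},{"slide": [0.0036,0.049,0],"twist": [0,0,0],"grip": 0.2},{"slide": [0.004,0.055,0],"twist": [0,0,0],"grip": 0.2}])

```text
clock: 51.35
tool_pos: [0.5637, -0.0597, 0.2289]
eef_rot: [0.707, 0.022, 0.707, -0.025]
ft_force: [0.5, -14.4, 5.6]
grip_width: 0.0298
```

```bash
python3 - <<'E'
from h import *
s=ctrl.sense();print(s['tool_pos'],s['ft_force'],s['clock'])
t=get_image('top');cv2.imwrite('pics/t15.png',cv2.resize(t[100:240,150:400],None,fx=3,fy=3,interpolation=cv2.INTER_CUBIC))
p,f=fit_carrier(t,[.577,.108,1.497]);print(p,np.degrees(p[2]),f)
b=np.array([.5933,.335]);d=np.array([.0732,.9973]);n=np.array([-.9973,.0732])
print('bay x,y',(p[:2]-b)@d,(p[:2]-b)@n)
E
```

```text
[ 0.56374724 -0.05967773  0.22886304] [  0.50007102 -14.37443389   5.60674615] 51.35
[0.57415721 0.1063794  1.50480963] 86.21924095566939 -35.21937942504883
bay x,y -0.22940457505410172 0.002356072654354514
```

View pics/t15.png

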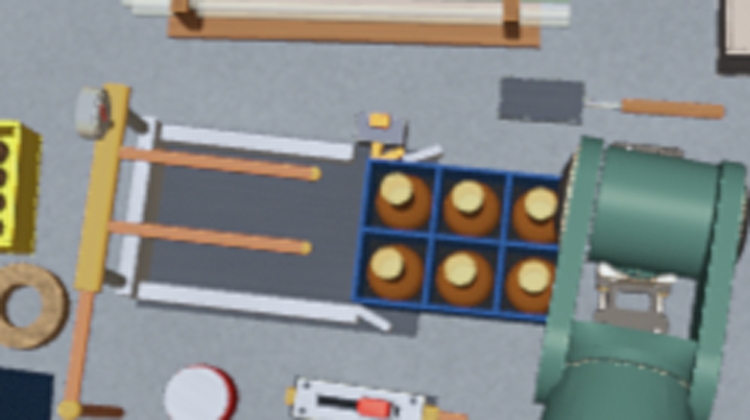

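Call:
play_rows(commands=[{"slide": [0.0005,0.006,0],"twist": [0,0,0],"grip": 0.2},{"slide": [0.0011,0.014,0],"twist": [0,0,0],"grip": 0.2},{"slide": [0.0017,0.022,0],"twist": [0,0,0],"grip": 0.2},{"slide": [0.0023,0.03,0],"twist": [0,0,0],"grip": 0.2},{"slide": [0.0028,0.036,0],"twist": [0,0,0],"grip": 0.2}])

```text
clock: 52.02
tool_pos: [0.5666, -0.0235, 0.2289]
eef_rot: [0.707, 0.022, 0.707, -0.024]
ft_force: [-0.5, -13.2, 4.6]
grip_width: 0.03
```

```bash
python3 - <<'E'
from h import *
s=ctrl.sense();print(s['tool_pos'],s['ft_force'],s['moment'],s['clock'])
t=get_image('top');cv2.imwrite('pics/t16.png',cv2.resize(t[100:240,150:400],None,fx=3,fy=3,interpolation=cv2.INTER_CUBIC))
p,f=fit_carrier(t,[.579,.144,1.497]);print(p,np.degrees(p[2]),f)
b=np.array([.5933,.335]);d=np.array([.0732,.9973]);n=np.array([-.9973,.0732])
print('bay x,y',(p[:2]-b)@d,(p[:2]-b)@n)
E
```

```text
[ 0.56655242 -0.02348411  0.22885409] [ -0.46493645 -13.19942301   4.59078481] [-1.99509042  0.16360613 -0.2450785 ] 52.025
[0.57682788 0.14247585 1.50402541] 86.17430812976363 -34.37260818481445
bay x,y -0.19321009765994956 0.002334878492186018
```

View pics/t16.png

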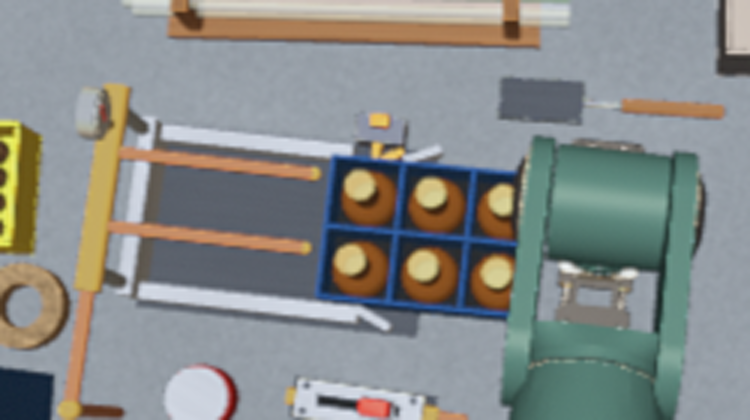

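Call:
play_rows(commands=[{"slide": [0.0007,0.009,0],"twist": [0,0,0],"grip": 0.2},{"slide": [0.0016,0.022,0],"twist": [0,0,0],"grip": 0.2},{"slide": [0.0026,0.035,0],"twist": [0,0,0],"grip": 0.2},{"slide": [0.0035,0.048,0],"twist": [0,0,0],"grip": 0.2},{"slide": [0.0044,0.06,0],"twist": [0,0,0],"grip": 0.2}])

```text
clock: 52.7
tool_pos: [0.571, 0.0366, 0.2289]
eef_rot: [0.707, 0.022, 0.707, -0.024]
ft_force: [-0.4, -13.0, 6.4]
grip_width: 0.0298
```

Call:
play_rows(commands=[{"slide": [0.0009,0.012,0],"twist": [0,0,0],"grip": 0.2},{"slide": [0.0018,0.024,0],"twist": [0,0,0],"grip": 0.2},{"slide": [0.0026,0.036,0],"twist": [0,0,0],"grip": 0.2},{"slide": [0.0035,0.048,0],"twist": [0,0,0],"grip": 0.2},{"slide": [0.0044,0.06,0],"twist": [0,0,0],"grip": 0.2}])

```text
clock: 53.32
tool_pos: [0.5753, 0.0966, 0.2289]
eef_rot: [0.706, 0.022, 0.707, -0.024]
ft_force: [-2.3, -13.3, 8.6]
grip_width: 0.0295
```

Call:
play_rows(commands=[{"slide": [0.0009,0.012,0],"twist": [0,0,0],"grip": 0.2},{"slide": [0.0016,0.022,0],"twist": [0,0,0],"grip": 0.2},{"slide": [0.0023,0.031,0],"twist": [0,0,0],"grip": 0.2},{"slide": [0.0028,0.039,0],"twist": [0,0,0],"grip": 0.2},{"slide": [0.0032,0.044,0],"twist": [0,0,0],"grip": 0.2}])

```text
clock: 53.95
tool_pos: [0.5785, 0.1405, 0.2289]
eef_rot: [0.706, 0.022, 0.707, -0.024]
ft_force: [-3.3, -13.2, 8.9]
grip_width: 0.0299
```

```bash
python3 - <<'E'
from h import *
s=ctrl.sense();print(s['tool_pos'],s['ft_force'],s['moment'],s['clock'])
t=get_image('top');cv2.imwrite('pics/t17.png',cv2.resize(t[100:240,150:400],None,fx=3,fy=3,interpolation=cv2.INTER_CUBIC))
sc=get_image('scene');cv2.imwrite('pics/s17.png',cv2.resize(sc[180:350,260:450],None,fx=4,fy=3.5,interpolation=cv2.INTER_CUBIC))
E
```

```text
[0.57851236 0.14048669 0.22886824] [ -3.31061891 -13.16710786   8.94001995] [-1.9748701   0.52487464 -0.46960797] 53.95
```

View pics/t17.png

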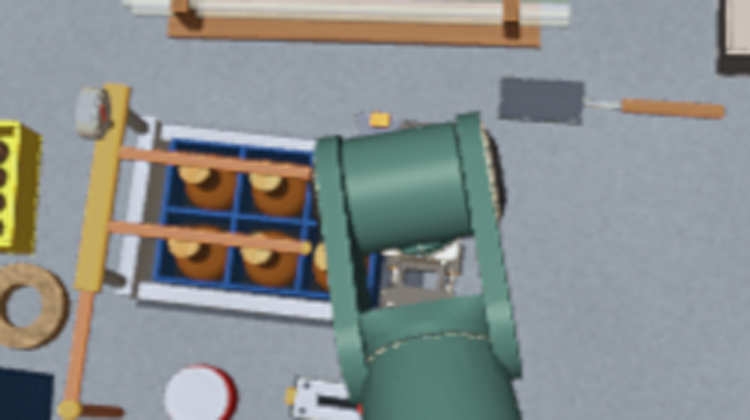

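View pics/s17.png

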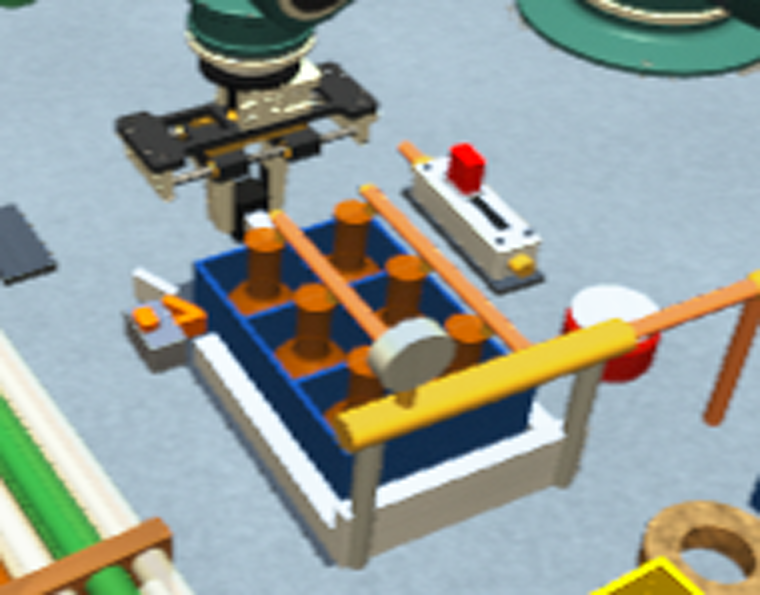

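Call:
play_rows(commands=[{"slide": [0.0003,0.004,0],"twist": [0,0,0],"grip": 0.2},{"slide": [0.0006,0.009,0],"twist": [0,0,0],"grip": 0.2},{"slide": [0.001,0.013,0],"twist": [0,0,0],"grip": 0.2},{"slide": [0.0013,0.017,0],"twist": [0,0,0],"grip": 0.2},{"slide": [0.0015,0.02,0],"twist": [0,0,0],"grip": 0.2}])

```text
clock: 54.68
tool_pos: [0.58, 0.1603, 0.2289]
eef_rot: [0.706, 0.022, 0.707, -0.024]
ft_force: [-2.3, -13.1, 10.2]
grip_width: 0.0298
```

Call:
play_rows(commands=[{"slide": [0.0001,0.0015,0],"twist": [0,0,0],"grip": 0.2},{"slide": [0.0002,0.003,0],"twist": [0,0,0],"grip": 0.2},{"slide": [0.0003,0.004,0],"twist": [0,0,0],"grip": 0.2}])

```text
clock: 55.05
tool_pos: [0.5805, 0.1642, 0.2289]
eef_rot: [0.707, 0.022, 0.707, -0.024]
ft_force: [-0.8, -17.6, 8.1]
grip_width: 0.0297
```

```bash
python3 - <<'E'
from h import *
s=ctrl.sense();print(s['tool_pos'],s['ft_force'],s['moment'],s['clock'])
t=get_image('top');cv2.imwrite('pics/t18.png',cv2.resize(t[100:240,150:400],None,fx=3,fy=3,interpolation=cv2.INTER_CUBIC))
sc=get_image('scene');cv2.imwrite('pics/s18.png',cv2.resize(sc[180:350,260:450],None,fx=4,fy=3.5,interpolation=cv2.INTER_CUBIC))
E
```

```text
[0.58046305 0.16418588 0.22886868] [ -0.77755835 -17.6273604    8.14371611] [-2.67612285  0.27757101 -0.42927127] 55.05
```

View pics/s18.png

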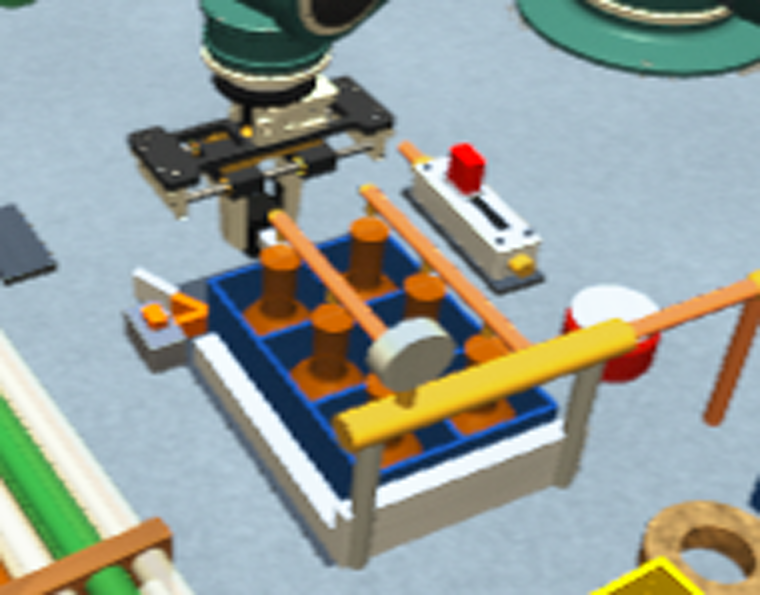

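Call:
play_rows(commands=[{"slide": [0.0001,0.001,0],"twist": [0,0,0],"grip": 0.2},{"slide": [0.0001,0.002,0],"twist": [0,0,0],"grip": 0.2},{"slide": [0.0001,0.002,0],"twist": [0,0,0],"grip": 0.2}])

```text
clock: 55.52
tool_pos: [0.5805, 0.1651, 0.2288]
eef_rot: [0.706, 0.022, 0.707, -0.026]
ft_force: [-3.1, -26.3, 10.7]
grip_width: 0.0298
```

```bash
python3 - <<'E'
from h import *
s=ctrl.sense();print(s['tool_pos'],s['ft_force'],s['clock'])
sc=get_image('scene');cv2.imwrite('pics/s19.png',cv2.resize(sc[240:290,280:350],None,fx=10,fy=10,interpolation=cv2.INTER_CUBIC))
cv2.imwrite('pics/s19b.png',cv2.resize(cv2.imread('pics/s12.png')[240:290,280:350],None,fx=10,fy=10,interpolation=cv2.INTER_CUBIC))
cv2.imwrite('pics/w19.png',get_image('wrist'))
E
```

```text
[0.58054011 0.16510652 0.22882118] [ -3.06323846 -26.26452517  10.67277961] 55.525
```

View pics/s19.png

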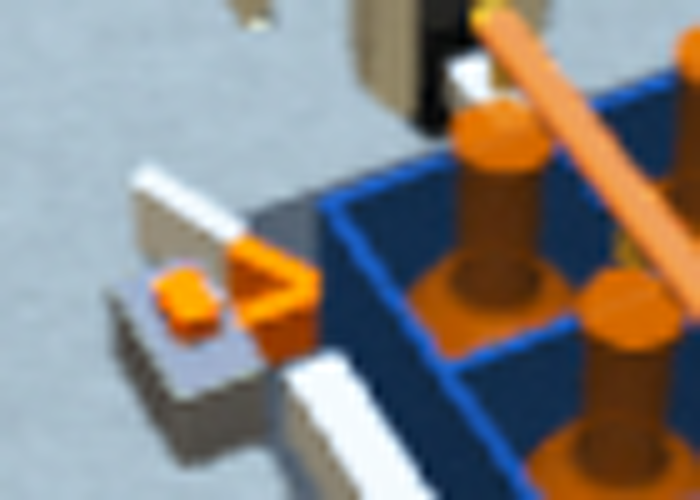

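View pics/s19b.png

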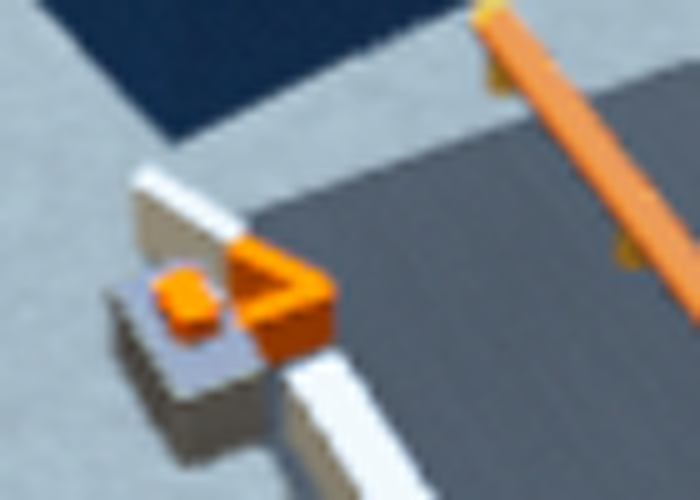

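View pics/w19.png

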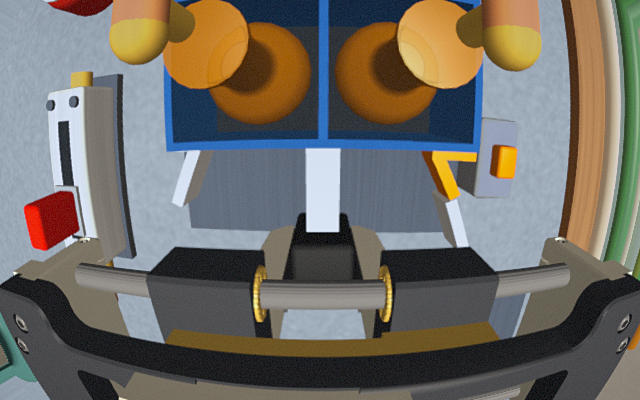

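```bash
python3 - <<'E'
from h import *
def c(im):
    im=im[255:285,294:304]
    h=cv2.cvtColor(im,cv2.COLOR_BGR2HSV);m=(h[...,0]<22)&(h[...,1]>180)&(h[...,2]>150)
    y,x=np.nonzero(m);return m.sum(),x.mean()+294,y.mean()+255
print('rest',c(cv2.imread('pics/s12.png')))
a=get_image('scene');cv2.imwrite('pics/s20.png',a);print('now',c(a))
s=ctrl.sense();print(s['tool_pos'],s['ft_force'])
for f in('s17','s18'):
    i=cv2.imread(f'pics/{f}.png');i=cv2.resize(i,(190,170),interpolation=cv2.INTER_AREA)
    z=np.zeros((400,640,3),np.uint8);z[180:350,260:450]=i;print(f,c(z))
z=np.zeros((400,640,3),np.uint8);i=cv2.imread('pics/s12.png')[180:350,260:450];i=cv2.resize(cv2.resize(i,None,fx=4,fy=3.5,interpolation=cv2.INTER_CUBIC),(190,170),interpolation=cv2.INTER_AREA);z[180:350,260:450]=i;print('rest resampled',c(z))
E
```

```text
rest (np.int64(33), np.float64(299.09090909090907), np.float64(269.1212121212121))
now (np.int64(32), np.float64(298.96875), np.float64(269.28125))
[0.58053251 0.16510637 0.22882849] [ -2.90782432 -25.53748462  10.63292266]
s17 (np.int64(37), np.float64(297.8918918918919), np.float64(269.3783783783784))
s18 (np.int64(32), np.float64(298.9375), np.float64(269.34375))
rest resampled (np.int64(32), np.float64(298.96875), np.float64(269.28125))
```

Call:
play_rows(commands=[{"slide": [0,-0.0015,0],"twist": [0,0,0],"grip": 0.2},{"slide": [0,-0.0015,0],"twist": [0,0,0],"grip": 0.5},{"slide": [0,-0.0015,0],"twist": [0,0,0],"grip": 0.6},{"slide": [0,-0.0015,0],"twist": [0,0,0],"grip": 0.6},{"slide": [0,-0.0015,0],"twist": [0,0,0],"grip": 0.6}])

```text
clock: 56.3
tool_pos: [0.5804, 0.1658, 0.2285]
eef_rot: [0.707, 0.023, 0.707, -0.023]
ft_force: [0.6, 0.4, 0.3]
grip_width: 0.0558
```

Call:
play_rows(commands=[{"slide": [0,0,0.02],"twist": [0,0,0],"grip": 0.6},{"slide": [0,0,0.06],"twist": [0,0,0],"grip": 0.6},{"slide": [0,-0.02,0.1],"twist": [0,0,0],"grip": 0.6},{"slide": [0,-0.05,0.13],"twist": [0,0,0],"grip": 0.6},{"slide": [0,-0.08,0.13],"twist": [0,0,0],"grip": 0.6}])

```text
clock: 56.92
tool_pos: [0.5804, 0.0849, 0.3633]
eef_rot: [0.709, 0.023, 0.705, -0.023]
ft_force: [0.9, 0.1, 0.1]
grip_width: 0.0558
```

```bash
python3 - <<'E'
from h import *
s=ctrl.sense();print(s['tool_pos'],s['ft_force'],s['clock'])
t=get_image('top');cv2.imwrite('pics/t21.png',cv2.resize(t[100:260,130:330],None,fx=3.7,fy=3.7,interpolation=cv2.INTER_CUBIC))
sc=get_image('scene');cv2.imwrite('pics/s21.png',cv2.resize(sc[180:350,260:450],None,fx=4,fy=3.5,interpolation=cv2.INTER_CUBIC))
P=camera_params('wrist');w=get_image('wrist')
for z in (.087,.0695): print(proj('wrist',(.403,.1926,z),P))
cv2.imwrite('pics/w21.png',w)
p,f=fit_carrier(t,[.592,.333,1.497]);print(p,np.degrees(p[2]),f)
b=np.array([.5933,.335]);d=np.array([.0732,.9973]);n=np.array([-.9973,.0732])
print('bay x,y',(p[:2]-b)@d,(p[:2]-b)@n)
E
```

```text
[0.5804471  0.08494364 0.36330336] [0.89992592 0.0954303  0.11044721] 56.925
[125.05795217  97.62812552]
[134.89255273  97.82252784]
[0.59126008 0.32968203 1.49945292] 85.91232387179181 -30.91853141784668
bay x,y -0.00545293463629981 0.00164513380641556
```

View pics/t21.png

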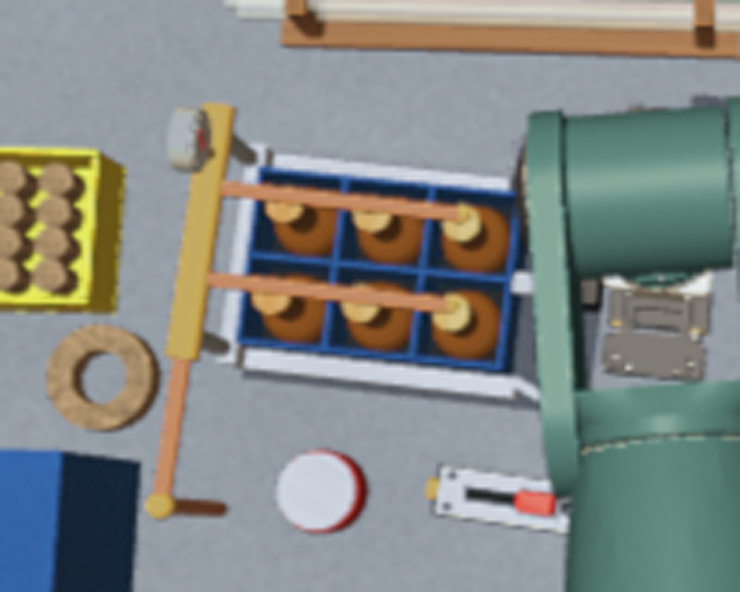

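View pics/s21.png

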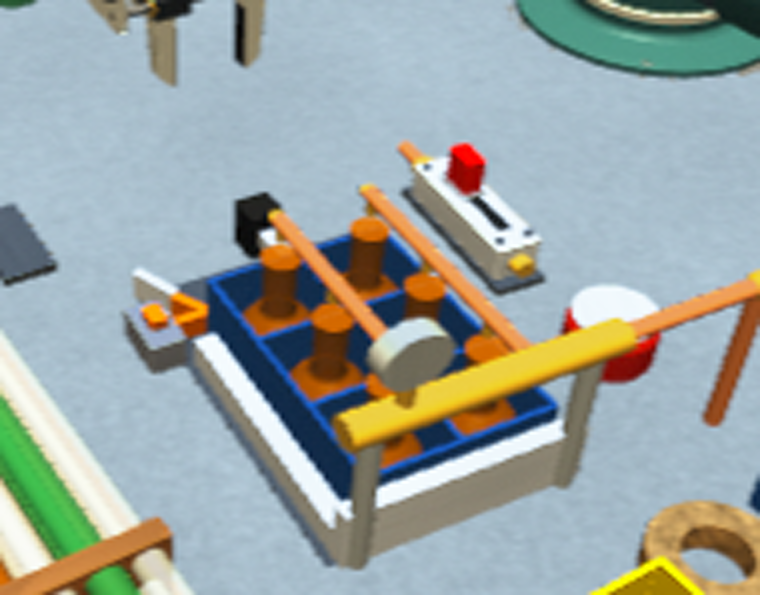

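View pics/w21.png

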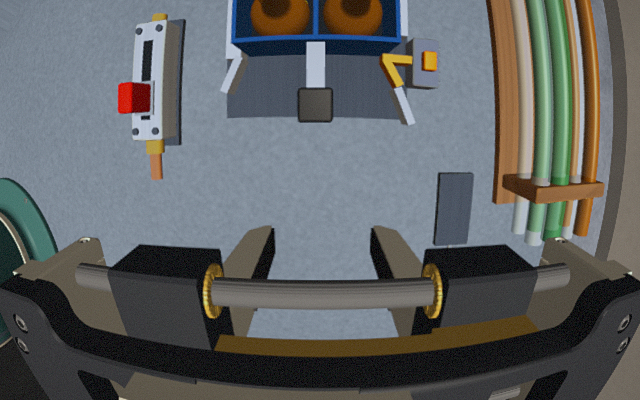

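Call:
play_rows(commands=[{"slide": [-0.04,0.013,0],"twist": [0,0,-1],"grip": 0},{"slide": [-0.09,0.03,0],"twist": [0,0,-2],"grip": 0},{"slide": [-0.14,0.046,0],"twist": [0,0,-2.1],"grip": 0},{"slide": [-0.182,0.06,0],"twist": [0,0,-2.1],"grip": 0},{"slide": [-0.182,0.06,0],"twist": [0,0,-2.1],"grip": 0}], force=10)

```text
clock: 57.7
tool_pos: [0.3964, 0.1468, 0.3597]
eef_rot: [0.707, 0.036, 0.706, -0.035]
ft_force: [0.5, -0.0, 1.0]
grip_width: 0.0106
```

```bash
python3 - <<'E'
from h import *
s=ctrl.sense();print(s['tool_pos'],s['grip_width'])
P=camera_params('wrist');w=get_image('wrist')
u=proj('wrist',(.403,.1926,.087),P);cv2.circle(w,tuple(int(round(t)) for t in u),2,(255,255,0),-1)
u=proj('wrist',(*s['tool_pos'][:2],.058),P);print(u)
cv2.imwrite('pics/w22.png',w)
E
```

```text
[0.39639927 0.14681714 0.35965561] 0.010603929642098227
[323.21460718 190.3315448 ]
```

View pics/w22.png

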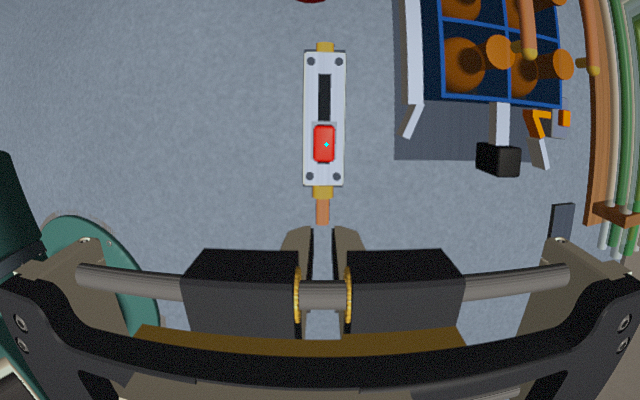

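Call:
play_rows(commands=[{"slide": [0.001,-0.002,-0.035],"twist": [0,0,0],"grip": 0},{"slide": [0.001,-0.002,-0.075],"twist": [0,0,0],"grip": 0},{"slide": [0.001,-0.002,-0.105],"twist": [0,0,0],"grip": 0},{"slide": [0.001,-0.002,-0.116],"twist": [0,0,0],"grip": 0},{"slide": [0.001,-0.002,-0.116],"twist": [0,0,0],"grip": 0}])

```text
clock: 58.38
tool_pos: [0.4, 0.1437, 0.2428]
eef_rot: [0.706, 0.036, 0.706, -0.036]
ft_force: [0.3, -0.3, -0.5]
grip_width: 0.0006
```

Call:
play_rows(commands=[{"slide": [0.001,0.01,0],"twist": [0,0,0],"grip": 0},{"slide": [0.0022,0.02,0],"twist": [0,0,0],"grip": 0},{"slide": [0.0033,0.03,0],"twist": [0,0,0],"grip": 0},{"slide": [0.0044,0.04,0],"twist": [0,0,0],"grip": 0},{"slide": [0.0053,0.048,0],"twist": [0,0,0],"grip": 0}])

```text
clock: 59.0
tool_pos: [0.4049, 0.1923, 0.2428]
eef_rot: [0.706, 0.036, 0.706, -0.036]
ft_force: [0.2, -5.4, 3.9]
grip_width: 0.0005
```

```bash
python3 - <<'E'
from h import *
s=ctrl.sense();print(s['tool_pos'],s['grip_width'],s['ft_force'])
cv2.imwrite('pics/w23.png',get_image('wrist'))
E
```

```text
[0.40491788 0.19228459 0.24284496] 0.0005225611218840613 [ 0.23459622 -5.44478786  3.88194397]
```

View pics/w23.png

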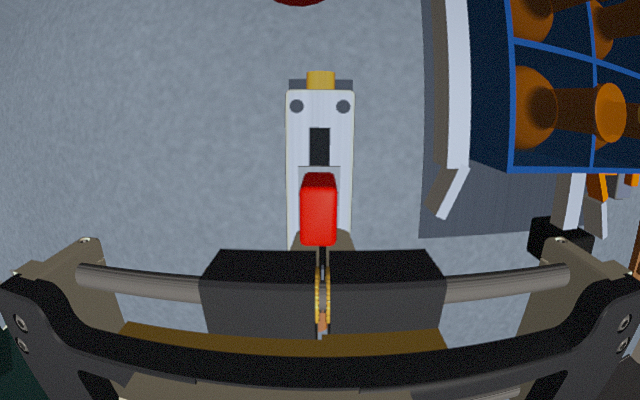

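Call:
play_rows(commands=[{"slide": [0.0005,0.005,0],"twist": [0,0,0],"grip": 0},{"slide": [0.001,0.009,0],"twist": [0,0,0],"grip": 0},{"slide": [0.0012,0.011,0],"twist": [0,0,0],"grip": 0},{"slide": [0.0012,0.011,0],"twist": [0,0,0],"grip": 0}])

```text
clock: 59.55
tool_pos: [0.4061, 0.2026, 0.2427]
eef_rot: [0.706, 0.036, 0.706, -0.036]
ft_force: [0.0, -5.9, 4.2]
grip_width: 0.0007
```

Call:
play_rows(commands=[{"slide": [0.0002,0.0015,0],"twist": [0,0,0],"grip": 0},{"slide": [0.0003,0.003,0],"twist": [0,0,0],"grip": 0},{"slide": [0.0003,0.003,0],"twist": [0,0,0],"grip": 0}])

```text
clock: 59.92
tool_pos: [0.4064, 0.205, 0.2428]
eef_rot: [0.706, 0.035, 0.706, -0.038]
ft_force: [-1.5, -18.1, 9.0]
grip_width: 0.0004
```

```bash
python3 - <<'E'
from h import *
s=ctrl.sense();print(s['tool_pos'],s['ft_force'])
t=get_image('scene');cv2.imwrite('pics/s24.png',cv2.resize(t[200:260,340:420],None,fx=8,fy=8,interpolation=cv2.INTER_CUBIC))
cv2.imwrite('pics/w24.png',get_image('wrist'))
E
```

```text
[0.4063756  0.20499589 0.24278625] [ -1.48823699 -18.05690113   8.99962885]
```

View pics/s24.png

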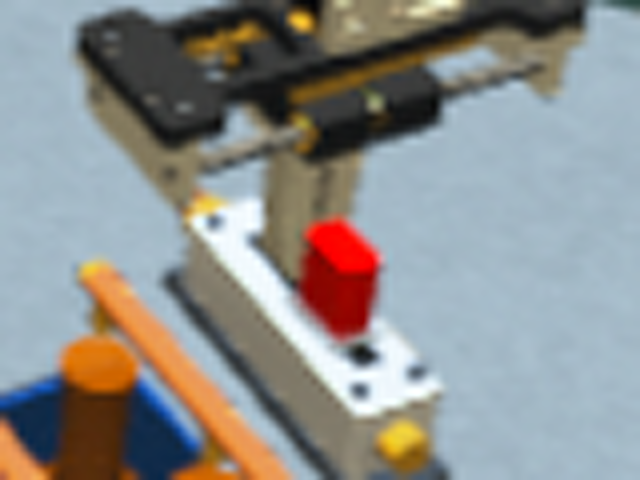

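View pics/w24.png

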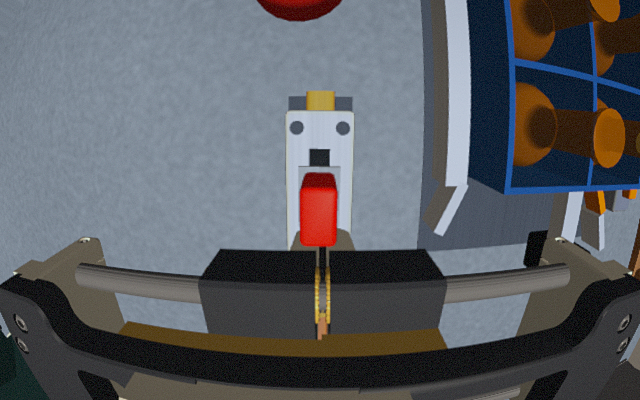

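Call:
play_rows(commands=[{"slide": [-0.0013,-0.012,0],"twist": [0,0,0],"grip": 0},{"slide": [-0.0026,-0.024,0],"twist": [0,0,0],"grip": 0},{"slide": [-0.004,-0.036,0],"twist": [0,0,0],"grip": 0},{"slide": [-0.0053,-0.048,0],"twist": [0,0,0],"grip": 0},{"slide": [-0.0065,-0.06,0],"twist": [0,0,0],"grip": 0}])

```text
clock: 60.65
tool_pos: [0.3997, 0.1449, 0.2425]
eef_rot: [0.706, 0.036, 0.706, -0.036]
ft_force: [-0.3, -0.1, 0.1]
grip_width: 0.0004
```

Call:
play_rows(commands=[{"slide": [0,0,0],"twist": [0,0,0],"grip": 0},{"slide": [0,0,0],"twist": [0,0,0],"grip": 0}])

```text
clock: 60.9
tool_pos: [0.3999, 0.1457, 0.2427]
eef_rot: [0.706, 0.036, 0.706, -0.036]
ft_force: [-0.9, -0.3, 0.9]
grip_width: 0.0006
```

```bash
python3 - <<'E'
from h import *
s=ctrl.sense();print(s['tool_pos'],s['ft_force'])
t=get_image('scene');cv2.imwrite('pics/s25.png',cv2.resize(t[200:260,340:420],None,fx=8,fy=8,interpolation=cv2.INTER_CUBIC))
E
```

```text
[0.39985321 0.14567228 0.24270656] [-0.92756765 -0.31787131  0.91347722]
```

View pics/s25.png

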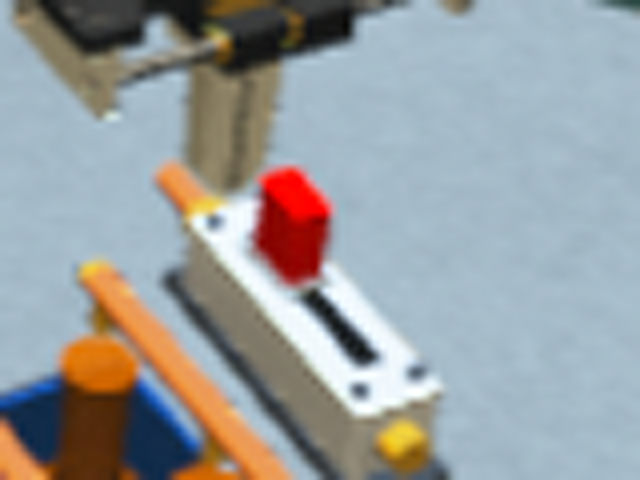

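Sprung back. Second shot, same stroke.

Call:
play_rows(commands=[{"slide": [0.0013,0.012,0],"twist": [0,0,0],"grip": 0},{"slide": [0.0026,0.024,0],"twist": [0,0,0],"grip": 0},{"slide": [0.004,0.036,0],"twist": [0,0,0],"grip": 0},{"slide": [0.005,0.046,0],"twist": [0,0,0],"grip": 0},{"slide": [0.006,0.054,0],"twist": [0,0,0],"grip": 0}])

```text
clock: 61.58
tool_pos: [0.4059, 0.2004, 0.2427]
eef_rot: [0.706, 0.036, 0.706, -0.036]
ft_force: [-0.1, -6.5, 3.8]
grip_width: 0.0001
```

Call:
play_rows(commands=[{"slide": [0.0003,0.003,0],"twist": [0,0,0],"grip": 0},{"slide": [0.0005,0.006,0],"twist": [0,0,0],"grip": 0},{"slide": [0.0005,0.006,0],"twist": [0,0,0],"grip": 0},{"slide": [0.0005,0.006,0],"twist": [0,0,0],"grip": 0}])

```text
clock: 62.08
tool_pos: [0.4065, 0.2052, 0.2428]
eef_rot: [0.706, 0.035, 0.706, -0.038]
ft_force: [-1.5, -20.3, 7.9]
grip_width: 0.0005
```

Call:
play_rows(commands=[{"slide": [-0.0013,-0.012,0],"twist": [0,0,0],"grip": 0},{"slide": [-0.0026,-0.024,0],"twist": [0,0,0],"grip": 0},{"slide": [-0.004,-0.036,0],"twist": [0,0,0],"grip": 0},{"slide": [-0.0053,-0.048,0],"twist": [0,0,0],"grip": 0},{"slide": [-0.0065,-0.06,0],"twist": [0,0,0],"grip": 0}])

```text
clock: 62.7
tool_pos: [0.3997, 0.145, 0.2426]
eef_rot: [0.706, 0.036, 0.706, -0.036]
ft_force: [0.4, -0.7, 0.0]
grip_width: 0.0007
```

Call:
play_rows(commands=[{"slide": [0,-0.01,0.03],"twist": [0,0,0],"grip": 0},{"slide": [0,-0.04,0.08],"twist": [0,0,0],"grip": 0},{"slide": [0,-0.08,0.13],"twist": [0,0,0],"grip": 0},{"slide": [0,-0.13,0.15],"twist": [0,0,0],"grip": 0},{"slide": [0,-0.18,0.15],"twist": [0,0,0],"grip": 0}])

```text
clock: 63.32
tool_pos: [0.3993, -0.0361, 0.3948]
eef_rot: [0.707, 0.036, 0.705, -0.036]
ft_force: [0.8, 0.0, -0.0]
grip_width: 0.0002
```

Call:
play_rows(commands=[{"slide": [0,-0.06,0],"twist": [0,0,0],"grip": 0},{"slide": [0,-0.12,0],"twist": [0,0,0],"grip": 0},{"slide": [0,-0.15,0],"twist": [0,0,0],"grip": 0},{"slide": [0,-0.15,0],"twist": [0,0,0],"grip": 0},{"slide": [0,-0.15,0],"twist": [0,0,0],"grip": 0}])

```text
clock: 63.95
tool_pos: [0.3996, -0.1841, 0.3926]
eef_rot: [0.706, 0.037, 0.706, -0.036]
ft_force: [0.2, 0.5, 0.3]
grip_width: 0.0005
```

```bash
python3 - <<'E'
from h import *
s=ctrl.sense();print(s['tool_pos'],s['ft_force'],s['clock'])
t=get_image('top');cv2.imwrite('pics/t26.png',t);t2=t
cv2.imwrite('pics/t26b.png',cv2.resize(t[100:260,130:330],None,fx=3.7,fy=3.7,interpolation=cv2.INTER_CUBIC))
sc=get_image('scene');cv2.imwrite('pics/s26.png',cv2.resize(sc[180:350,260:450],None,fx=4,fy=3.5,interpolation=cv2.INTER_CUBIC))
E
```

```text
[ 0.39963391 -0.1841364   0.39257154] [0.23542941 0.52062645 0.32241076] 63.95
```

View pics/t26b.png

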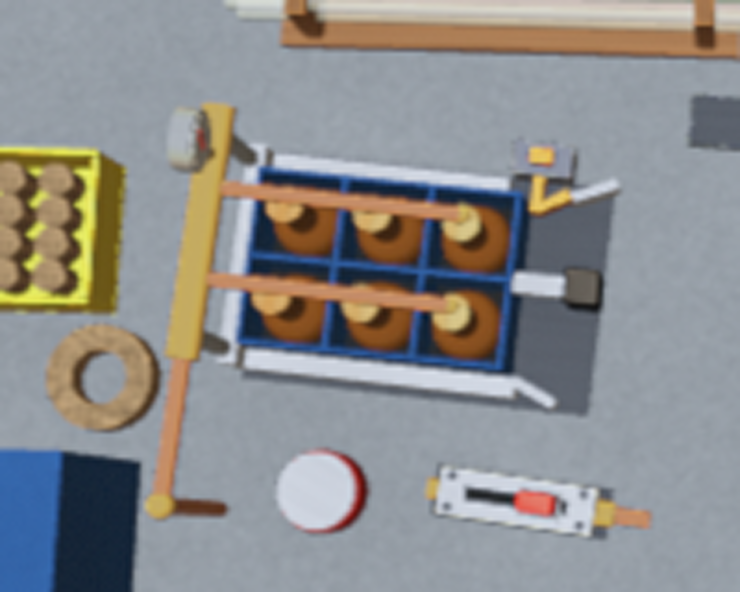

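View pics/s26.png

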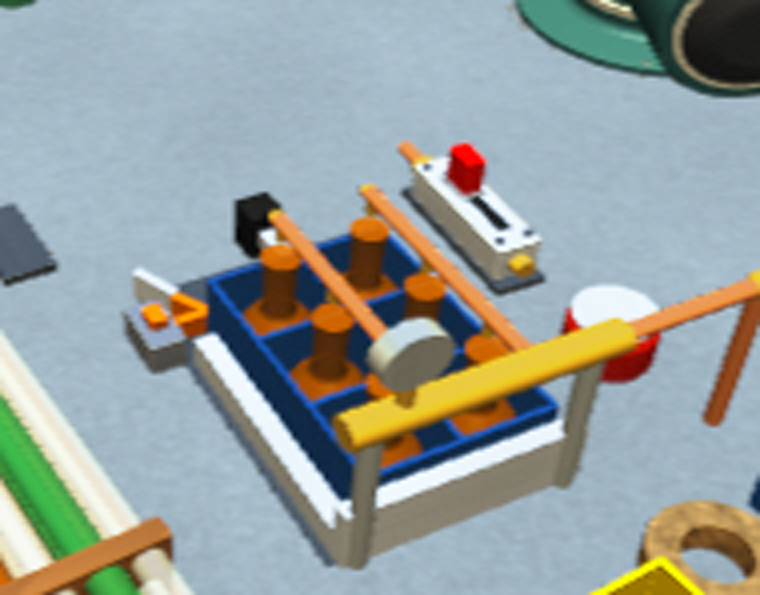

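View pics/t26.png

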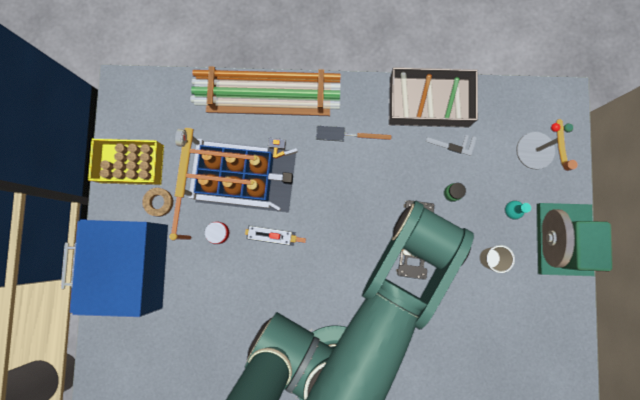

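All six flasks are upright in their wells. The carrier is home with the catch nose behind its trailing edge, the red grip is back at rest, and nothing else has moved. I'm handing in.

```bash
python3 -c "
from workcell import workorder
print(workorder.close_job())"
```

```text
the job is handed in; nothing more can be done
None
```

I finished the job and handed it in at about 64 s of the 210 s allowed; the hand-in returned no verdict.

- **Flasks:** All six amber flasks stand upright, each in its own well. I lowered them slowly at 12 N grip, and the wrist force stayed within about 1.5 N as they touched down. I gripped the lip rather than the neck, because the pads closed on the lip first.
- **Carrier:** I turned it about 9° into line with the bay and slid it in, and it took about 13 N to pass the catch. It stopped against the end stop; I last pushed it at about 26 N. The catch then showed at its rest position in the scene image, with its nose behind the carrier's trailing edge.
- **Air shots:** I pushed the red grip twice until the force jumped to 18–20 N, well above the 6.6 N spring, so it was at its end stop. It sprang back both times, and the images show it at rest.

**Last checks:** The final images show the bystanders and both look-alikes where they were, except the pink one, which the arm hid in the last top view. The arm was well clear of everything, with no contact force.

**One disagreement:** My camera estimate of the bay's origin and the final carrier position differ by about 5 mm along the bay. My first estimate of that origin was already about 5 mm off. I relied on the end-stop contact and the closed catch instead, which agree that the carrier is fully home.

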